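# Snug a basin drain with a reversible ratchet key

### The job

The ratchet key standing in the basin's drain is set to loosen: flip its thumb lever fully over to tighten, then swing the handle back anticlockwise until it stands well over 60 degrees away from the mixer post, feeling that it clicks freely and leaves the drain alone. Then push the handle clockwise until the fitting is snug on its seal, about 1.15 N m (9 N at the middle of the rubber grip), hold that for half a second without ever going past 1.5 N m, and let go. Never unscrew the drain, and leave the things around the basin undisturbed.

Things in the scene. Friction and masses are not known exactly. Their poses are not given: they have to be found in the camera images.
- basin: Round white countertop basin, 330 mm across, 60 mm high, fixed; origin under its centre on the vanity top, z up, +x towards its tap ledge (148 to 233 mm out, 150 wide, 60 high). On the ledge, 185 mm out, stands a chrome mixer post, 36 mm across, top 128 mm up, with a thin lever sloping outwards to 146 mm up. Inner floor 12 mm up; inner radius at the rim 156 mm.
- drain_axis (a point): Point on the vertical turning axis of drain and ratchet, at the top face of the ratchet's round head (76 mm across, top 88 mm above the vanity). +x points along the handle from head to grip, z up, +y to the anticlockwise side of the handle seen from above.
- grip (a point): Middle of the black rubber grip of the ratchet handle, 128.5 mm from the turning axis, 76.5 mm above the vanity. The grip is 75 mm long (91 to 166 mm from the axis), 22 mm wide, 24 mm high (64.5 to 88.5 mm above the vanity); +x along the handle outwards. Clear space of 35 mm or more below it inside the basin.
- lever_tip (a point): Point 3 mm short of the free end of the steel thumb lever on the head, half-way up its fin (40 long, 7 wide, 18 mm high, 89.5 to 107.5 mm above the vanity). Its pivot is on the handle, 42 mm from the turning axis; the fin points from there towards the axis. The free end starts on the clockwise side of the handle's centre line (-y of drain_axis); this frame's +x points from free end to pivot.
- lever (a joint): Angle of the thumb lever, rad: -0.4 to -0.35 at the start (loosen), 0 in the middle, +0.4 tighten. To set it, its free end goes some 29 mm across to the anticlockwise side of the handle (+y of drain_axis). About 3 N sideways at the free end moves it; the handle may drift a little meanwhile. It stays where it is left and has firm stops at -0.4 and 0.4.
- handle (a joint): Angle of the ratchet handle, rad: 0 where it meets the mixer post, growing anticlockwise seen from above to a stop at 1.6. In the basin's frame it points 0.16 rad plus this angle from +x. It starts at 0.1 to 0.4, with no room to tighten before it is swung back; 1.4 gives room for the whole tightening. It turns with about 1 N at the grip when free-wheeling (10 clicks a turn).
- drain (a joint): Turn of the drain fitting, rad: 0 at the start, growing clockwise (tightening), negative if unscrewed. Driven clockwise, the handle first takes up to 0.63 rad of lost motion, then turns the drain with about 2 N at the grip. After 0.15 to 0.5 rad, different each time and not visible, it meets its seal; from there the push climbs springily, about 0.25 N per mm of grip travel. It springs back a little when let go.
- seal: Black rubber sealing ring, 79 mm across, under the chrome flange (74 mm across) at the basin's floor; origin on the turning axis at vanity-top height. When the handle is let go it keeps the fitting pressed.
- tumbler: Pale blue glass tumbler, 72 mm across, 100 mm high; origin under its middle. Bystander.
- canister: White lidded ceramic canister, 92 mm across, 108 mm high; origin under its middle. Bystander.
- plug: Chrome pop-up plug taken out of the basin, 62 mm across, 35 mm high, standing on its stem; origin under its middle. Bystander.
- hairbrush: Wooden hairbrush lying bristles up, 222 mm long along its x (handle to -x), 72 mm wide, 30 mm high; origin on the vanity under the neck. Bystander.

How it is judged:
On the way, in this order (a step that is already met when the one before it is completed fails the run):
1. the thumb lever is flipped over to tighten (value of joint lever above 0.3 rad), for 0.1 s.
2. the handle is swung back anticlockwise to more than 0.85 rad from the post, free-wheeling: the drain has not been unscrewed (value of joint handle above 0.85 rad and value of joint lever above 0.25 rad and value of joint drain above -0.1 rad), for 0.1 s.
3. the handle is driven clockwise until the fitting presses on its seal with at least 15 N at the thread stop (about 0.7 N m on the handle) (contact force between seal and anything else above 15 N and value of joint drain above 0.1 rad), for 0.25 s.
At the end, for the whole second after the job is handed in: The lever still points to tighten (above 0.25 rad), the drain has been turned tighter by more than 0.1 rad and still presses on its seal (more than 3 N), and handle and drain are at rest, let go (value of joint lever above 0.25 rad and value of joint drain above 0.1 rad and contact force between seal and anything else above 3 N and velocity of joint each of drain, handle below 0.1 rad/s and velocity of joint handle above -0.1 rad/s); the robot touches nothing.
It fails at once if the drain is unscrewed by more than 0.15 rad (value of joint drain below -0.15 rad).
It fails at once if overtightened: the seal is pressed with more than 62 N at the thread stop (about 1.9 N m on the handle) (contact force between seal and anything else above 62 N).
It fails at once if a bystander (tumbler, canister, plug or hairbrush) is moved more than 25 mm (distance of any of tumbler, canister, plug, hairbrush from where it was at the start of the episode above 0.025 m).
It also fails if it takes over 70 s, if anything falls off the work surface, if the arm or the gripper's body presses on something with over 40 N, if the wrist force passes 120 N, or if a joint passes its speed limit or range.

### The arm

A 6-joint arm with a two-finger parallel gripper is mounted at the origin on the work surface. World frame = base frame: x ahead of the robot, y to its left, z up, the work surface at z = 0. Lengths are in m, angles in rad, forces in N, time in s.
With the tool pointing down it reaches from about 0.3 to 0.875 m from the base axis. Payload 6.4 kg.
Tool frame: the origin (TCP) lies at the very end of the fingers, on their centre line; the grasp point (between the pads) lies ctrl.grip_point_offset behind it (ctrl.grip_point_offset is the distance from the TCP to the grasp point, in m); z points along the fingers, x is the direction in which the jaws open and shut, and the axes are right-handed (so a half turn about z gives the same grasp; the last joint's range is limited). The gripper opens to 85 mm and grips with 20 to 120 N. Pads are 22 mm wide; open, the fingers measure 114 mm over their backs; the gripper's body (76 mm by 85 mm) begins 54 mm behind the grasp point. The pads swing forward as they close: fully open they stand 13 mm farther back than shut.
Start: joints at [1.024, 0.181, 1.607, -0, 1.354, -0.206], TCP at [0.192, 0.542, 0.231] pointing down, gripper open.
Joint ranges: [-2.99, 2.99], [-0.89, 2.07], [0.3, 2.58], [-1.14, 4.28], [0, 2.63], [-3.12, 3.12]. Speed limits (rad/s): [2.57, 2.57, 3.01, 3.14, 3.14, 3.14].

### API

Orientations are given as a unit quaternion [w, x, y, z].
In Python, from bench import get_obs, viewer, workorder, ctrl gives the robot as it stands. The module is installed in compiled form; this text tells all that it offers.
- The arm moves only by the tool move_arm, never from a script. Its argument "increments" is a list of rows, each an object of numbers: "tx", "ty", "tz": the shift along the tool's x, y, z in m; "turn": the turn about the tool's z in degrees. A call has 1 to 20 rows; each row is the pose to reach, as a shift and turn from the pose commanded when the call began, along the tool's axes at that moment; what a row does not reach only later rows make up. A row lasts 1/12 s, in which the tool goes at most 41.7 mm and 7.16 degrees, less where a joint would pass 70% of its speed; a pose out of reach is approached as far as the arm can. A call with a gripper value outside its range is refused whole. "gripper" is the opening, from 0 (shut) to 1 (fully open), set as the call begins (left out, the last holds). The fingers move at their own pace and stop on an object; the grip force is fixed at half the most. Time passes only in rows, so rows that repeat a pose let the fingers close. It gives the time, the measured TCP pose, the force and the opening at its end, in the units of the state.
- get_obs(): the state, without advancing time (a new reading comes with each control period).
- viewer.camera(name): name is "scene" or "top"; returns (picture, depth): 420x560x3 uint8, red, green, blue; 420x560 float32, m along the optical axis (not along the pixel's ray), 0 where there is no reading.
- viewer.get_calibration(name): a dict with "intrinsics" (3x3 intrinsics, pixels), "k1" (the pictures are not rectified: a ray, as slopes to the right and down, at radius r is drawn at 1 + k1 r^2 times it, then the intrinsics apply), "origin" and "attitude" of the camera in the world. Camera axes: x right, y up, looking along -z (the intrinsics and any distortion apply to the point x, -y, -z); pixel columns grow to the right and rows downward; lengths in m; the calibration is good to about 2 mm. A picture is of the moment at which its call begins. get_calibration takes no time and is no camera call.
- workorder.hand_in(): hands the job in, once; it reports no verdict.
The state is a dict: "time_s": time; "q": joint angles; "dq": joint speeds; "joint_efforts": joint torques, N m; "eef_pos": TCP position; "eef_rot": TCP orientation; "wrist_force": force on the tool from outside, world axes, zero at the start; "torque": the same for the moment, N m; "opening": opening from 0.0 (shut) to 1.0 (fully open).
Only numpy, scipy, OpenCV 4.12 (cv2) and the standard library are available. Lean on these libraries where they do the work, as an engineer would, in place of code of your own. Each camera call takes 0.05 s, during which the arm holds its last target.

## Working session

There is one attempt and no reset: what is moved stays moved. The work goes in short steps, Python scripts to look and compute and a tool call to move; the robot and the scene stay as the last step left them, time stands still between calls to the robot, and variables do not carry over. Pictures are saved under pics/ and viewed, and the job is handed in when it is done.

Besides the shell and the picture viewer there is one more tool, called by a JSON object that holds its "api" and its "payload", one argument or row to a line. move_arm: Moves the arm, as the interface text tells. Its arguments: {"type":"object","properties":{"increments":{"type":"array"},"gripper":{"type":"number"}},"required":["increments"]}

```bash
mkdir -p pics; cat > h.py <<'E'
import numpy as np, cv2
from bench import get_obs, viewer, workorder, ctrl
from scipy.spatial.transform import Rotation as R
def cam(n):
    p,d=viewer.camera(n); return p,d
def q2R(q): return R.from_quat([q[1],q[2],q[3],q[0]]).as_matrix()
def att(c):
    a=np.array(c["attitude"]); return a if a.shape==(3,3) else q2R(a)
def ray(c,u,v):
    K=np.array(c["intrinsics"]); p=np.array([(u-K[0,2])/K[0,0],(v-K[1,2])/K[1,1]]); s=p.copy()
    for _ in range(30): s=p/(1+c["k1"]*(s@s))
    return att(c)@np.array([s[0],-s[1],-1.0])
def px2z(n,u,v,z):
    c=viewer.get_calibration(n); r=ray(c,u,v); o=np.array(c["origin"]); return o+r*(z-o[2])/r[2]
def px2d(n,u,v,d):
    c=viewer.get_calibration(n); return np.array(c["origin"])+ray(c,u,v)*d
def proj(n,P):
    c=viewer.get_calibration(n); K=np.array(c["intrinsics"]); q=att(c).T@(np.array(P)-np.array(c["origin"]))
    s=np.array([q[0],-q[1]])/-q[2]; s=s*(1+c["k1"]*(s@s)); return K[0,0]*s[0]+K[0,2],K[1,1]*s[1]+K[1,2]
E
python3 - <<'E'
from h import *
for n in("scene","top"):
    print(viewer.get_calibration(n)); p,d=cam(n); cv2.imwrite(f"pics/{n}0.png",p[:,:,::-1]); np.save(f"{n}0.npy",d)
print(get_obs(),ctrl.grip_point_offset)
E
```

```text
{'intrinsics': array([[480.46156675,   0.        , 282.76791408],
       [  0.        , 480.46156675, 210.77237633],
       [  0.        ,   0.        ,   1.        ]]), 'k1': -0.15003337987102688, 'origin': array([ 1.60413541, -0.2723213 ,  0.82452847]), 'attitude': array([0.70185492, 0.37378213, 0.29689088, 0.52871769])}
{'intrinsics': array([[539.17089091,   0.        , 283.66846095],
       [  0.        , 539.17089091, 209.85147515],
       [  0.        ,   0.        ,   1.        ]]), 'k1': -0.2117268791789752, 'origin': array([0.20601444, 0.0221746 , 1.48301702]), 'attitude': array([-0.6821624 , -0.08040364,  0.08145363,  0.72218766])}
{'time_s': 0.1, 'q': array([ 1.02370526e+00,  1.81503258e-01,  1.60789560e+00, -1.37944077e-05,
        1.35382080e+00, -2.06266535e-01]), 'dq': array([ 0.00122711, -0.00130129, -0.00326078, -0.00106358, -0.0008281 ,
        0.00117044]), 'joint_efforts': array([ 9.79752695e-04, -4.45877624e+01, -3.52238238e+01, -2.72619900e-04,
        4.11543195e-03, -4.19919775e-05]), 'eef_pos': array([0.19190555, 0.54149988, 0.23045972]), 'eef_rot': array([ 3.29493572e-04,  8.16780452e-01,  5.76948032e-01, -7.43818385e-04]), 'wrist_force': array([-0.19540345,  0.44475243,  0.18163651]), 'torque': array([-0.03643856,  0.01069004,  0.0451771 ]), 'opening': 0.9974885921980704} 0.0187
```

View pics/scene0.png

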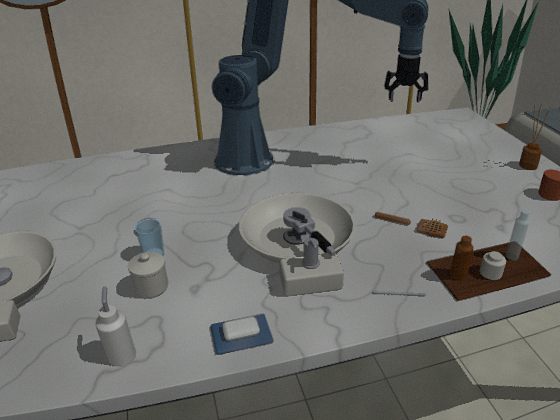

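View pics/top0.png

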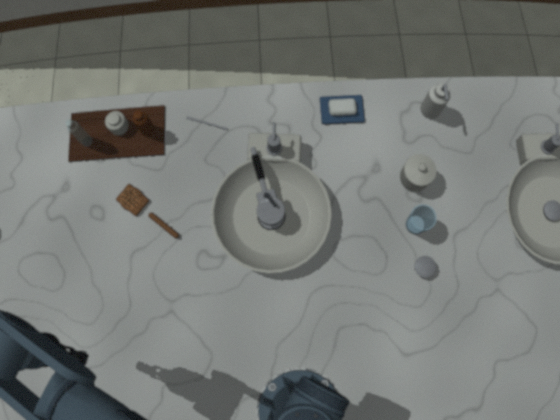

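```bash
python3 - <<'E'
from h import *
p=cv2.imread("pics/top0.png"); c=p[110:280,200:345]; cv2.imwrite("pics/topc.png",cv2.resize(c[:140,:],None,fx=5,fy=4.99,interpolation=2)[:600])
c=p[130:230,235:305]; cv2.imwrite("pics/topd.png",cv2.resize(c,None,fx=6,fy=6,interpolation=2))
p=cv2.imread("pics/scene0.png"); c=p[195:295,235:355]; cv2.imwrite("pics/scc.png",cv2.resize(c,None,fx=6,fy=6,interpolation=2))
E
```

```text
(no output)
```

View pics/topd.png

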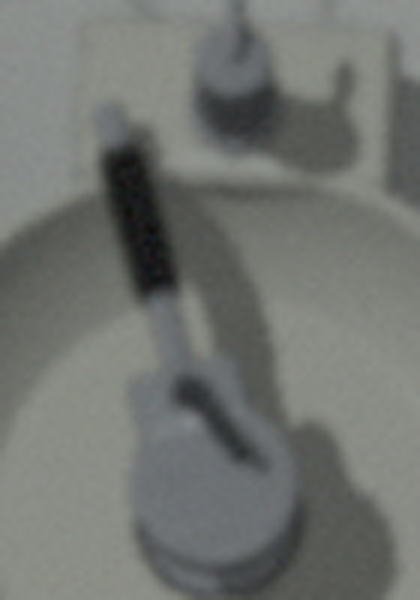

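View pics/scc.png

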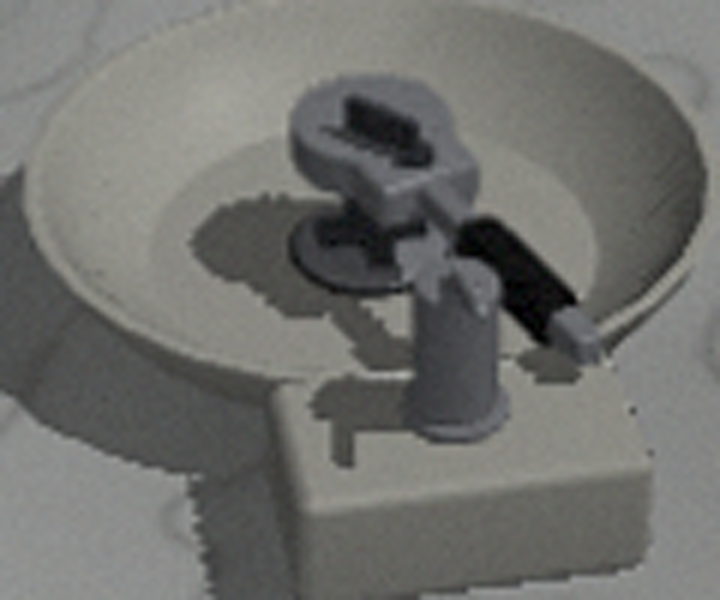

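```bash
python3 - <<'E'
from h import *
d=np.load("top0.npy")
H=px2z("top",235+217/6,130+490/6,.088)
L=px2z("top",235+260/6,130+464/6,.1075)
Pv=px2z("top",235+183/6,130+388/6,.1075)
G=px2z("top",235+140/6,130+220/6,.0885)
M=px2z("top",235+233/6,130+62/6,.128)
for n,x in zip("HLPGM",(H,L,Pv,G,M)): print(n,x)
print("HG",np.linalg.norm((G-H)[:2]),np.arctan2(*(G-H)[1::-1]),"HP",np.linalg.norm((Pv-H)[:2]),np.arctan2(*(Pv-H)[1::-1]),"LP",np.linalg.norm((Pv-L)[:2]),np.arctan2(*(Pv-L)[1::-1]),"HM",np.linalg.norm((M-H)[:2]),np.arctan2(*(M-H)[1::-1]))
# depth check
for u,v in((271,214),(258,167),(274,140)):
    print(px2d("top",u,v,d[v,u]))
# rim: fit from depth: points with z about .06
uu,vv=np.meshgrid(np.arange(195,350),np.arange(140,285))
P=np.array([px2d("top",u,v,d[v,u]) for u,v in zip(uu.ravel(),vv.ravel())])
m=(abs(P[:,2]-.088)<.006)&(np.linalg.norm(P[:,:2]-H[:2],axis=1)<.05); print("head pts",m.sum(),P[m].mean(0),P[m].min(0),P[m].max(0))
m=(abs(P[:,2]-.058)<.004)&(np.linalg.norm(P[:,:2]-H[:2],axis=1)>.14)&(np.linalg.norm(P[:,:2]-H[:2],axis=1)<.18)&(P[:,0]<H[0]+.1)
Q=P[m][:,:2]; A=np.c_[2*Q,np.ones(len(Q))]; s=np.linalg.lstsq(A,(Q**2).sum(1),rcond=None)[0]; print("rim",s[:2],np.sqrt(s[2]+s[:2]@s[:2]),len(Q))
m=(P[:,2]>.08)&(P[:,2]<.1)&(np.linalg.norm(P[:,:2]-H[:2],axis=1)>.09)&(np.linalg.norm(P[:,:2]-H[:2],axis=1)<.166); print("grip",m.sum(),P[m].mean(0))
E
```

```text
H [0.52854705 0.04420446 0.088     ]
L [0.53460454 0.02452883 0.1075    ]
P [0.57086661 0.05648327 0.1075    ]
G [0.65550658 0.07260869 0.0885    ]
M [0.71413353 0.02658486 0.128     ]
HG 0.1300981303371597 0.22010212638779156 HP 0.0440648867217637 0.2823910621175766 LP 0.04833242310124115 0.7223353627485434 HM 0.18642100702469203 -0.094656400523342
[0.52347169 0.0450606  0.08251858]
[0.65374292 0.07345443 0.09120422]
[0.71541795 0.02609436 0.12703549]Traceback (most recent call last):
  File "<stdin>", line 15, in <module>
  File "h.py", line 16, in px2d
    c=viewer.get_calibration(n); return np.array(c["origin"])+ray(c,u,v)*d
ValueError: time passes only in moves, steps and waits
```

```bash
cat >> h.py <<'E'
Hh=np.array([.5285,.0442]); YAW0=.065
def hf(th,x,y): # handle-frame point to world, th world angle of handle
    u=np.array([np.cos(th),np.sin(th)]); return Hh+x*u+y*np.array([-u[1],u[0]])
def inc(xy,z,yaw,ref=None):
    o=get_obs(); p=o["eef_pos"] if ref is None else np.array(ref[0]); Rm=q2R(o["eef_rot"] if ref is None else ref[1])
    y0=np.arctan2(Rm[1,0],Rm[0,0]); 
    dp=np.array([*xy,z])-p
    # assume tool exactly down
    tx=dp[0]*np.cos(y0)+dp[1]*np.sin(y0); ty=dp[0]*np.sin(y0)-dp[1]*np.cos(y0)
    return dict(tx=round(tx,4),ty=round(ty,4),tz=round(-dp[2],4),turn=round(-np.degrees(yaw-y0),2))
E
python3 - <<'E'
from h import *
t=.22
print(inc(hf(t,0,-.045),.2,t),hf(t,0,-.045))
E
```

```text
{'tx': np.float64(-0.3943), 'ty': np.float64(0.5074), 'tz': np.float64(0.0305), 'turn': np.float64(57.87)} [5.38320333e-01 2.84614780e-04]
```

{"api": "move_arm", "payload": {
  "increments": [
    {"tx": -0.02,"ty": 0.025,"tz": 0,"turn": 3},
    {"tx": -0.04,"ty": 0.051,"tz": 0,"turn": 6},
    {"tx": -0.06,"ty": 0.077,"tz": 0,"turn": 9},
    {"tx": -0.08,"ty": 0.102,"tz": 0,"turn": 12},
    {"tx": -0.1,"ty": 0.128,"tz": 0,"turn": 15},
    {"tx": -0.12,"ty": 0.154,"tz": 0,"turn": 18},
    {"tx": -0.14,"ty": 0.18,"tz": 0,"turn": 21},
    {"tx": -0.16,"ty": 0.206,"tz": 0,"turn": 24},
    {"tx": -0.18,"ty": 0.232,"tz": 0,"turn": 27},
    {"tx": -0.2,"ty": 0.257,"tz": 0,"turn": 30},
    {"tx": -0.22,"ty": 0.283,"tz": 0,"turn": 33},
    {"tx": -0.24,"ty": 0.309,"tz": 0,"turn": 36},
    {"tx": -0.26,"ty": 0.335,"tz": 0,"turn": 39},
    {"tx": -0.28,"ty": 0.36,"tz": 0.005,"turn": 42},
    {"tx": -0.3,"ty": 0.386,"tz": 0.01,"turn": 45},
    {"tx": -0.32,"ty": 0.412,"tz": 0.015,"turn": 48},
    {"tx": -0.34,"ty": 0.438,"tz": 0.02,"turn": 51},
    {"tx": -0.36,"ty": 0.463,"tz": 0.025,"turn": 54},
    {"tx": -0.38,"ty": 0.489,"tz": 0.03,"turn": 57},
    {"tx": -0.394,"ty": 0.507,"tz": 0.03,"turn": 58}
  ],
  "gripper": 0
}}

```text
time_s: 1.77
eef_pos: [0.5386, -0.0012, 0.1998]
eef_rot: [-0.0, 0.994, 0.107, -0.001]
wrist_force: [0.5, 1.3, 0.4]
opening: 0.004
```

{"api": "move_arm", "payload": {
  "increments": [
    {"tx": 0},
    {"tx": 0},
    {"tx": 0}
  ]
}}

```text
validation failed for argument at $.in...
```

```bash
python3 - <<'E'
from h import *
for n in("scene","top"):
    p,d=cam(n); np.save(f"{n}1.npy",d); q=p[:,:,::-1]
    c=q[100:250,200:340] if n=="top" else q[130:280,235:375]
    cv2.imwrite(f"pics/{n}1.png",cv2.resize(c,None,fx=4,fy=4,interpolation=2))
o=get_obs(); print(o["eef_pos"],o["eef_rot"],o["wrist_force"],o["opening"]); t=.22
print(inc(hf(t,0,-.045),.095,t))
E
```

```text
[ 0.53947327 -0.00192486  0.20056122] [ 2.88064339e-04  9.94308756e-01  1.06536035e-01 -2.97886243e-04] [0.12077768 1.21891836 0.36140442] -0.0010718753031512583
{'tx': np.float64(-0.0007), 'ty': np.float64(-0.0024), 'tz': np.float64(0.1056), 'turn': np.float64(-0.37)}
```

View pics/scene1.png

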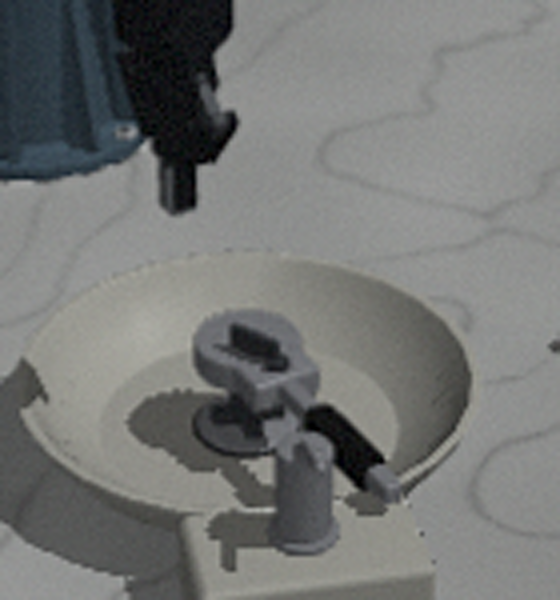

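View pics/top1.png

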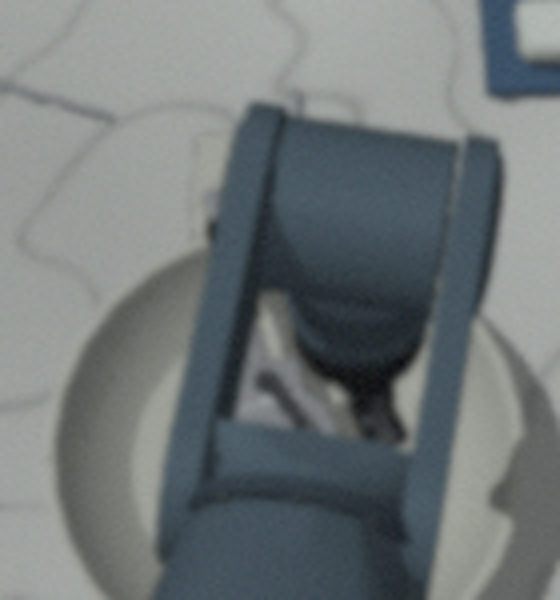

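```bash
python3 - <<'E'
from h import *
for nm,u,v,z in(("free",232,323,.1075),("piv",283,348,.1075),("freebase",232,340,.0895),("pbase",283,368,.0895),("gripEnd",383,468,.088),("headL",193,345,.088),("headtop",242,308,.088)):
    P=px2z("scene",235+u/4,130+v/4,z); d=P[:2]-Hh; c,s=np.cos(.22),np.sin(.22); print(nm,P.round(4),"hf",(d@[c,s]).round(4),(d@[-s,c]).round(4))
print("tip",proj("scene",[.539,-.002,.2]))
P=np.array([.5386,-.0012,.2]);u,v=proj("scene",P);print((u-235)*4,(v-130)*4)
E
```

```text
free [0.5426 0.0321 0.1075] hf 0.0112 -0.0149
piv [0.5823 0.0561 0.1075] hf 0.0551 -0.0001
freebase [0.5367 0.0337 0.0895] hf 0.0057 -0.0121
pbase [0.5799 0.057  0.0895] hf 0.053 0.0013
gripEnd [0.7029 0.084  0.088 ] hf 0.1789 0.0008
headL [0.5326 0.0068 0.088 ] hf -0.0042 -0.0374
headtop [0.4971 0.0527 0.088 ] hf -0.0288 0.0152
tip (np.float64(279.79275716019026), np.float64(182.60353661456094))
180.18833795775117 209.9453189940407
```

{"api": "move_arm", "payload": {
  "increments": [
    {"tx": 0,"ty": 0,"tz": 0.015},
    {"tx": 0,"ty": 0,"tz": 0.03},
    {"tx": 0,"ty": 0,"tz": 0.045},
    {"tx": 0,"ty": 0,"tz": 0.06},
    {"tx": 0,"ty": 0,"tz": 0.075},
    {"tx": 0,"ty": 0,"tz": 0.09},
    {"tx": 0,"ty": 0,"tz": 0.1},
    {"tx": 0,"ty": 0,"tz": 0.105},
    {"tx": 0,"ty": 0,"tz": 0.105}
  ]
}}

```text
validation failed for argument at $.in...
```

```bash
python3 - <<'E'
from h import *
p,d=cam("scene"); q=p[:,:,::-1]
cv2.imwrite("pics/s2.png",cv2.resize(q[130:280,235:375],None,fx=4,fy=4,interpolation=2))
o=get_obs(); print(o["eef_pos"],o["wrist_force"])
for y in(-.02,-.005,.003):print(inc(hf(.22,.002,y),.095,.22))
E
```

```text
[ 5.38457002e-01 -2.16906027e-04  2.00548060e-01] [-0.26487864 -0.38746366 -0.30620002]
{'tx': np.float64(0.0019), 'ty': np.float64(-0.0255), 'tz': np.float64(0.1055), 'turn': np.float64(-0.28)}
{'tx': np.float64(0.0018), 'ty': np.float64(-0.0405), 'tz': np.float64(0.1055), 'turn': np.float64(-0.28)}
{'tx': np.float64(0.0017), 'ty': np.float64(-0.0485), 'tz': np.float64(0.1055), 'turn': np.float64(-0.28)}
```

View pics/s2.png

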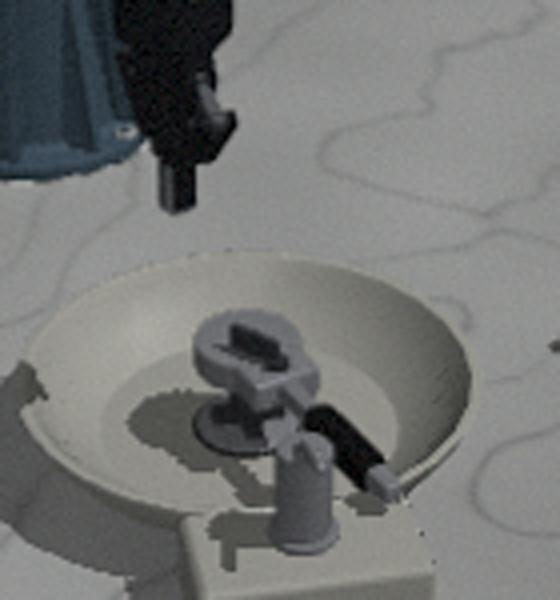

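{"api": "move_arm", "payload": {
  "increments": [
    {"tx": 0,"ty": 0,"tz": 0.015,"turn": 0},
    {"tx": 0,"ty": 0,"tz": 0.03,"turn": 0},
    {"tx": 0,"ty": 0,"tz": 0.045,"turn": 0},
    {"tx": 0,"ty": 0,"tz": 0.06,"turn": 0},
    {"tx": 0,"ty": 0,"tz": 0.075,"turn": 0},
    {"tx": 0,"ty": 0,"tz": 0.09,"turn": 0},
    {"tx": 0,"ty": 0,"tz": 0.1,"turn": 0},
    {"tx": 0,"ty": 0,"tz": 0.105,"turn": 0},
    {"tx": 0,"ty": 0,"tz": 0.105,"turn": 0}
  ]
}}

```text
time_s: 2.67
eef_pos: [0.5372, 0.002, 0.0952]
eef_rot: [-0.0, 0.994, 0.109, -0.001]
wrist_force: [-0.5, 0.7, -0.6]
opening: 0.002
```

```bash
python3 - <<'E'
from h import *
p,d=cam("scene"); q=p[:,:,::-1]
cv2.imwrite("pics/s2.png",cv2.resize(q[130:280,235:375],None,fx=4,fy=4,interpolation=2))
o=get_obs(); print(o["eef_pos"],o["wrist_force"])
for y in(-.02,-.005,.003):print(inc(hf(.22,.002,y),.095,.22))
E
```

```text
[0.53798392 0.00171991 0.09619194] [ 0.53543098 -0.04797083 -0.1993858 ]
{'tx': np.float64(0.002), 'ty': np.float64(-0.0235), 'tz': np.float64(0.0012), 'turn': np.float64(-0.09)}
{'tx': np.float64(0.002), 'ty': np.float64(-0.0385), 'tz': np.float64(0.0012), 'turn': np.float64(-0.09)}
{'tx': np.float64(0.0019), 'ty': np.float64(-0.0465), 'tz': np.float64(0.0012), 'turn': np.float64(-0.09)}
```

View pics/s2.png

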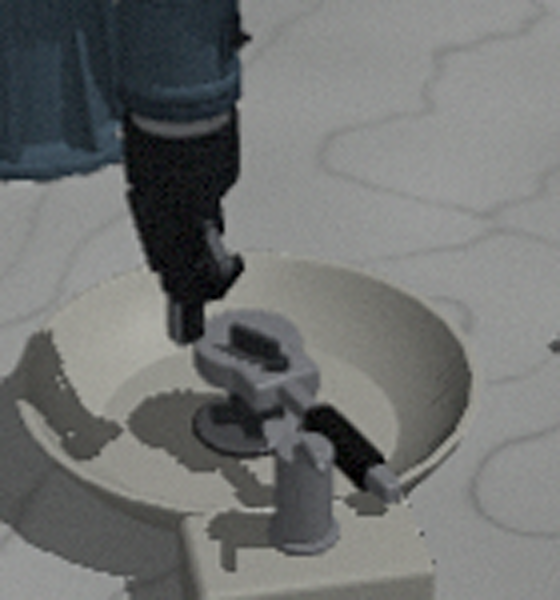

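{"api": "move_arm", "payload": {
  "increments": [
    {"tx": 0.003,"ty": -0.004,"tz": 0,"turn": 0},
    {"tx": 0.003,"ty": -0.008,"tz": 0,"turn": 0},
    {"tx": 0.003,"ty": -0.012,"tz": 0,"turn": 0},
    {"tx": 0.003,"ty": -0.016,"tz": 0,"turn": 0},
    {"tx": 0.003,"ty": -0.02,"tz": 0,"turn": 0},
    {"tx": 0.003,"ty": -0.023,"tz": 0,"turn": 0},
    {"tx": 0.003,"ty": -0.026,"tz": 0,"turn": 0},
    {"tx": 0.003,"ty": -0.029,"tz": 0,"turn": 0},
    {"tx": 0.003,"ty": -0.032,"tz": 0,"turn": 0},
    {"tx": 0.003,"ty": -0.035,"tz": 0,"turn": 0},
    {"tx": 0.003,"ty": -0.038,"tz": 0,"turn": 0}
  ]
}}

```text
time_s: 3.63
eef_pos: [0.5322, 0.039, 0.096]
eef_rot: [-0.0, 0.994, 0.109, -0.001]
wrist_force: [-4.5, -4.0, 1.5]
opening: -0.001
```

```bash
python3 - <<'E'
from h import *
p,d=cam("scene"); q=p[:,:,::-1]
cv2.imwrite("pics/s3.png",cv2.resize(q[130:280,235:375],None,fx=4,fy=4,interpolation=2))
o=get_obs(); print(o["eef_pos"],o["wrist_force"])
for y in(-.0,.005):print(inc(hf(.22,.002,y),.095,.22))
E
```

```text
[0.53194019 0.0396205  0.095904  ] [-3.07412645 -2.42154952  1.85327116]
{'tx': np.float64(-0.0004), 'ty': np.float64(-0.0052), 'tz': np.float64(0.0009), 'turn': np.float64(-0.12)}
{'tx': np.float64(-0.0004), 'ty': np.float64(-0.0102), 'tz': np.float64(0.0009), 'turn': np.float64(-0.12)}
```

View pics/s3.png

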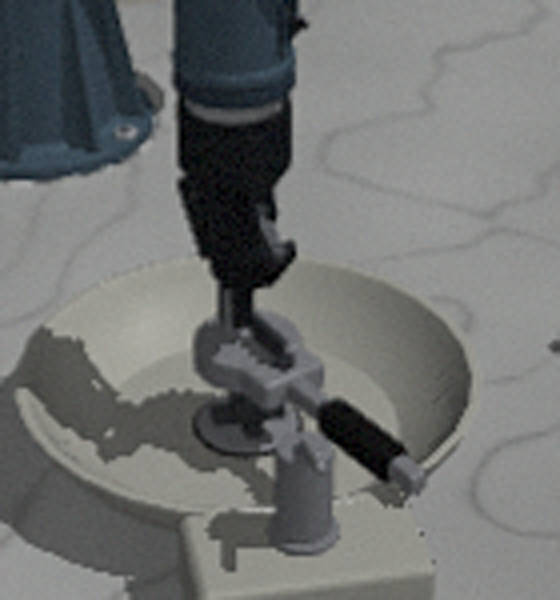

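```bash
python3 - <<'E'
from h import *
def w(u,v,z): return px2z("scene",235+u/4,130+v/4,z)[:2]
f,p,e0,e1=w(254,316,.1075),w(293,347,.1075),w(383,468,.088),w(413,462,.088)
H=Hh+np.array([.003,.001])
for n,a in(("e0",e0),("e1",e1)): d=a-H; print(n,a,np.hypot(*d),np.arctan2(d[1],d[0]))
d=p-f; print("lever",p,f,np.hypot(*d),np.arctan2(d[1],d[0])); d=p-H; print("p",np.hypot(*d),np.arctan2(d[1],d[0]))
E
python3 - <<'E'
import cv2
p=cv2.imread("pics/s3.png"); cv2.imwrite("pics/s3c.png",cv2.resize(p[280:500,180:440],None,fx=2.6,fy=2.6,interpolation=2))
E
```

```text
e0 [0.70290223 0.0840262 ] 0.1757446921543985 0.22276164101054322
e1 [0.70263216 0.1043054 ] 0.18105155436870843 0.3325519140870416
lever [0.58317496 0.06291287] [0.53863688 0.04909156] 0.046633352137685075 0.30090276439334634
p 0.05462643332525543 0.3302235878084532
```

View pics/s3c.png

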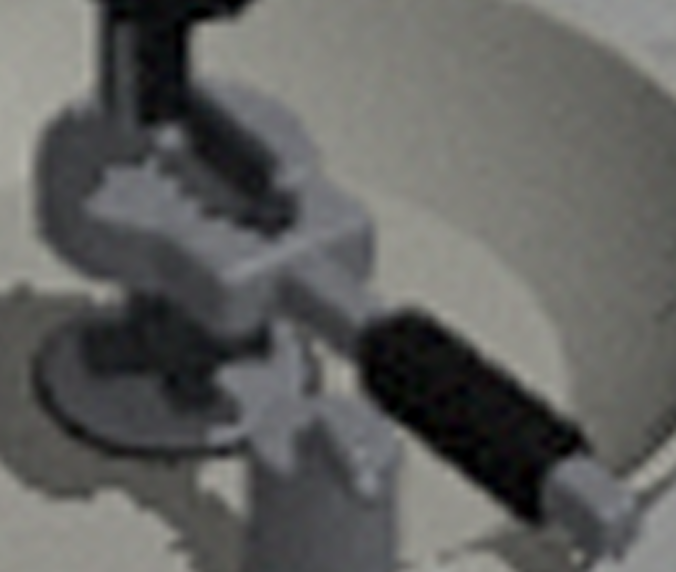

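```bash
python3 - <<'E'
from h import *
import h
h.Hh[:]=[.5295,.0445]
for y in(-.008,-.002,.003,.006):print(inc(hf(.33,-.006,y),.0955,.33))
E
```

```text
{'tx': np.float64(-0.0064), 'ty': np.float64(0.0033), 'tz': np.float64(0.0004), 'turn': np.float64(-6.43)}
{'tx': np.float64(-0.0071), 'ty': np.float64(-0.0026), 'tz': np.float64(0.0004), 'turn': np.float64(-6.43)}
{'tx': np.float64(-0.0076), 'ty': np.float64(-0.0076), 'tz': np.float64(0.0004), 'turn': np.float64(-6.43)}
{'tx': np.float64(-0.008), 'ty': np.float64(-0.0106), 'tz': np.float64(0.0004), 'turn': np.float64(-6.43)}
```

{"api": "move_arm", "payload": {
  "increments": [
    {"tx": -0.003,"ty": 0.003,"tz": 0,"turn": 0},
    {"tx": -0.006,"ty": 0.003,"tz": 0,"turn": 0},
    {"tx": -0.008,"ty": 0.002,"tz": 0,"turn": 0},
    {"tx": -0.008,"ty": 0.0,"tz": 0,"turn": 0},
    {"tx": -0.008,"ty": -0.002,"tz": 0,"turn": 0},
    {"tx": -0.008,"ty": -0.004,"tz": 0,"turn": 0},
    {"tx": -0.008,"ty": -0.006,"tz": 0,"turn": 0},
    {"tx": -0.008,"ty": -0.008,"tz": 0,"turn": 0}
  ]
}}

```text
time_s: 4.35
eef_pos: [0.5235, 0.0453, 0.0963]
eef_rot: [-0.0, 0.994, 0.109, 0.0]
wrist_force: [-0.1, -0.3, -0.4]
opening: -0.002
```

```bash
python3 - <<'E'
from h import *
p,d=cam("scene"); q=p[:,:,::-1]
cv2.imwrite("pics/s4.png",cv2.resize(q[200:255,280:345],None,fx=10,fy=10,interpolation=2))
o=get_obs(); print(o["eef_pos"],o["wrist_force"])
E
```

```text
[0.52341405 0.04556943 0.0962841 ] [-0.97532523 -0.61494945 -0.70764204]
```

View pics/s4.png

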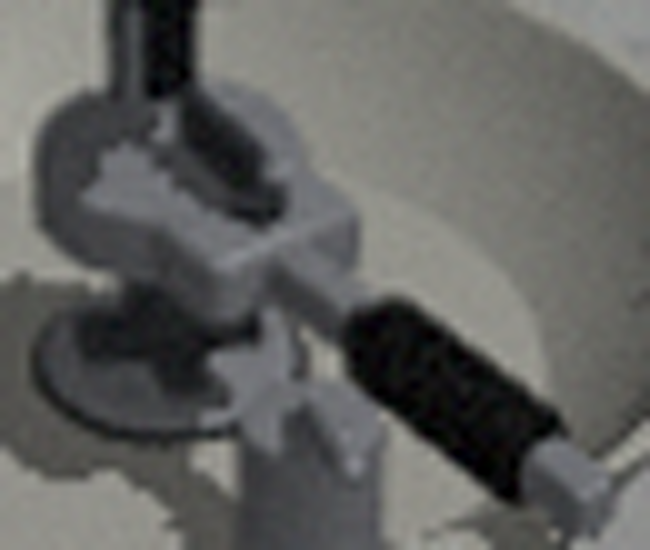

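{"api": "move_arm", "payload": {
  "increments": [
    {"tx": 0.002,"ty": -0.001,"tz": 0,"turn": 0},
    {"tx": 0.003,"ty": -0.003,"tz": 0,"turn": 0},
    {"tx": 0.003,"ty": -0.005,"tz": 0,"turn": 0},
    {"tx": 0.003,"ty": -0.006,"tz": 0,"turn": 0}
  ]
}}

```text
time_s: 4.73
eef_pos: [0.5232, 0.0512, 0.0956]
eef_rot: [0.0, 0.994, 0.109, -0.002]
wrist_force: [-7.2, -3.4, 1.7]
opening: -0.002
```

```bash
python3 - <<'E'
from h import *
p,d=cam("scene"); q=p[:,:,::-1]
cv2.imwrite("pics/s5.png",cv2.resize(q[200:255,280:345],None,fx=10,fy=10,interpolation=2))
o=get_obs(); print(o["eef_pos"],o["wrist_force"])
E
```

```text
[0.52314353 0.05133199 0.09557704] [-7.64328885 -3.72278781  2.99519935]
```

View pics/s5.png

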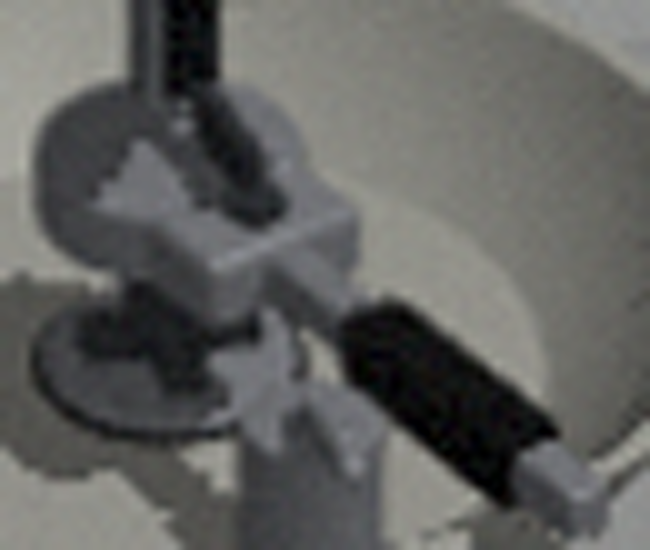

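{"api": "move_arm", "payload": {
  "increments": [
    {"tx": -0.002,"ty": 0.004,"tz": 0,"turn": 0},
    {"tx": 0.002,"ty": 0.007,"tz": 0,"turn": 0},
    {"tx": 0.008,"ty": 0.007,"tz": 0,"turn": 0},
    {"tx": 0.01,"ty": 0.005,"tz": 0,"turn": 0},
    {"tx": 0.01,"ty": 0.002,"tz": 0,"turn": 0},
    {"tx": 0.01,"ty": -0.001,"tz": 0,"turn": 0},
    {"tx": 0.01,"ty": -0.003,"tz": 0,"turn": 0},
    {"tx": 0.01,"ty": -0.005,"tz": 0,"turn": 0}
  ]
}}

```text
time_s: 5.45
eef_pos: [0.5281, 0.0552, 0.0942]
eef_rot: [0.002, 0.994, 0.109, -0.007]
wrist_force: [-20.0, -17.8, 5.5]
opening: 0.001
```

```bash
python3 - <<'E'
from h import *
p,d=cam("scene"); q=p[:,:,::-1]
cv2.imwrite("pics/s6.png",cv2.resize(q[200:255,280:345],None,fx=10,fy=10,interpolation=2))
o=get_obs(); print(o["eef_pos"],o["wrist_force"])
E
```

```text
[0.52803119 0.05542991 0.09417243] [-19.35037666 -16.6139284    6.2674697 ]
```

View pics/s6.png

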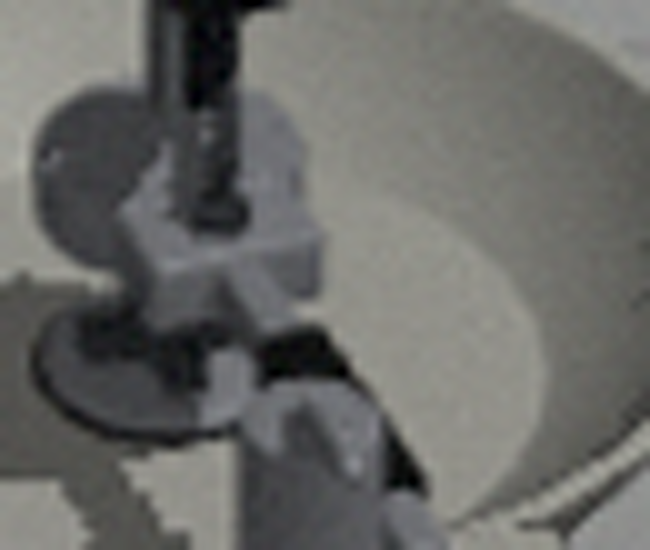

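{"api": "move_arm", "payload": {
  "increments": [
    {"tx": -0.006,"ty": 0.004,"tz": 0,"turn": 0},
    {"tx": -0.01,"ty": 0.008,"tz": 0,"turn": 0},
    {"tx": -0.01,"ty": 0.008,"tz": -0.02,"turn": 0},
    {"tx": -0.01,"ty": 0.008,"tz": -0.05,"turn": 0},
    {"tx": -0.03,"ty": 0.03,"tz": -0.08,"turn": 0},
    {"tx": -0.05,"ty": 0.06,"tz": -0.1,"turn": 0},
    {"tx": -0.08,"ty": 0.09,"tz": -0.1,"turn": 0},
    {"tx": -0.11,"ty": 0.12,"tz": -0.1,"turn": 0},
    {"tx": -0.11,"ty": 0.12,"tz": -0.1,"turn": 0}
  ]
}}

```text
time_s: 6.25
eef_pos: [0.4509, -0.0876, 0.1974]
eef_rot: [0.002, 0.994, 0.106, 0.001]
wrist_force: [1.4, 0.6, 0.8]
opening: 0.001
```

```bash
python3 - <<'E'
from h import *
p,d=cam("scene"); q=p[:,:,::-1]
cv2.imwrite("pics/s7.png",cv2.resize(q[200:255,280:345],None,fx=10,fy=10,interpolation=2))
p,d=cam("top"); q=p[:,:,::-1]
cv2.imwrite("pics/t7.png",cv2.resize(q[130:230,235:305],None,fx=6,fy=6,interpolation=2))
o=get_obs(); print(o["eef_pos"],o["wrist_force"])
E
```

```text
[ 0.45268163 -0.08415802  0.19711594] [-0.34282947  0.64121788  0.00484776]
```

View pics/s7.png

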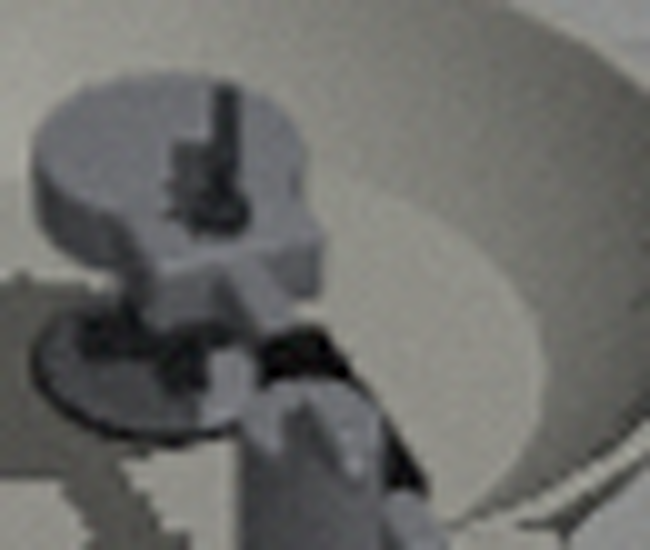

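View pics/t7.png

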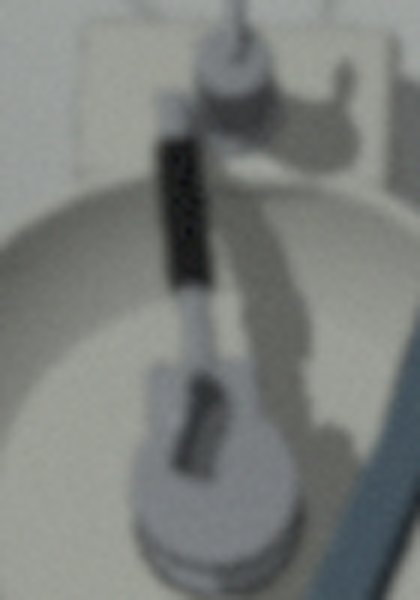

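```bash
python3 - <<'E'
from h import *
def w(u,v,z): return px2z("top",235+u/6,130+v/6,z)[:2]
def s(u,v,z): return px2z("scene",280+u/10,200+v/10,z)[:2]
G=w(184,215,.0885)
for a,b in((w(188,470,.1075),w(208,382,.1075)),(s(226,88,.1075),s(232,190,.1075))):
    d=b-a; print("lever",a,b,np.hypot(*d),np.arctan2(d[1],d[0]))
d=G-Hh; print(G,np.hypot(*d),np.arctan2(d[1],d[0]))
E
```

```text
lever [0.53372587 0.05609777] [0.57295397 0.04536506] 0.040669831359752225 -0.2670616946920188
lever [0.5410144  0.06017532] [0.58948168 0.04672886] 0.050297956775178176 -0.27062757869814547
[0.65669353 0.0526248 ] 0.12847006522841622 0.06562505094570871
```

```bash
python3 - <<'E'
from h import *
print(inc([.533,.030],.125,-.3)); print(inc([.533,.030],.0955,-.3))
E
```

```text
{'tx': np.float64(0.1027), 'ty': np.float64(-0.0945), 'tz': np.float64(0.0721), 'turn': np.float64(29.43)}
{'tx': np.float64(0.1027), 'ty': np.float64(-0.0945), 'tz': np.float64(0.1016), 'turn': np.float64(29.43)}
```

{"api": "move_arm", "payload": {
  "increments": [
    {"tx": 0.015,"ty": -0.014,"tz": 0,"turn": 5},
    {"tx": 0.035,"ty": -0.03,"tz": 0,"turn": 10},
    {"tx": 0.055,"ty": -0.05,"tz": 0,"turn": 15},
    {"tx": 0.075,"ty": -0.07,"tz": 0,"turn": 20},
    {"tx": 0.09,"ty": -0.084,"tz": 0,"turn": 25},
    {"tx": 0.103,"ty": -0.0945,"tz": 0,"turn": 29.5},
    {"tx": 0.103,"ty": -0.0945,"tz": 0.02,"turn": 29.5},
    {"tx": 0.103,"ty": -0.0945,"tz": 0.04,"turn": 29.5},
    {"tx": 0.103,"ty": -0.0945,"tz": 0.06,"turn": 29.5},
    {"tx": 0.103,"ty": -0.0945,"tz": 0.08,"turn": 29.5},
    {"tx": 0.103,"ty": -0.0945,"tz": 0.092,"turn": 29.5},
    {"tx": 0.103,"ty": -0.0945,"tz": 0.101,"turn": 29.5},
    {"tx": 0.103,"ty": -0.0945,"tz": 0.101,"turn": 29.5}
  ]
}}

```text
time_s: 7.43
eef_pos: [0.5316, 0.0331, 0.0934]
eef_rot: [-0.0, 0.989, -0.148, -0.002]
wrist_force: [-0.6, -0.0, 0.3]
opening: 0.001
```

```bash
python3 - <<'E'
from h import *
p,d=cam("scene"); q=p[:,:,::-1]
cv2.imwrite("pics/s8.png",cv2.resize(q[200:255,280:345],None,fx=10,fy=10,interpolation=2))
o=get_obs(); print(o["eef_pos"],o["wrist_force"]); print(inc([.536,.044],.0955,-.3))
E
```

```text
[0.53239716 0.03278538 0.09474019] [ 0.71308636 -0.15210725  1.27162259]
{'tx': np.float64(0.0002), 'ty': np.float64(-0.0118), 'tz': np.float64(-0.0008), 'turn': np.float64(0.21)}
```

View pics/s8.png

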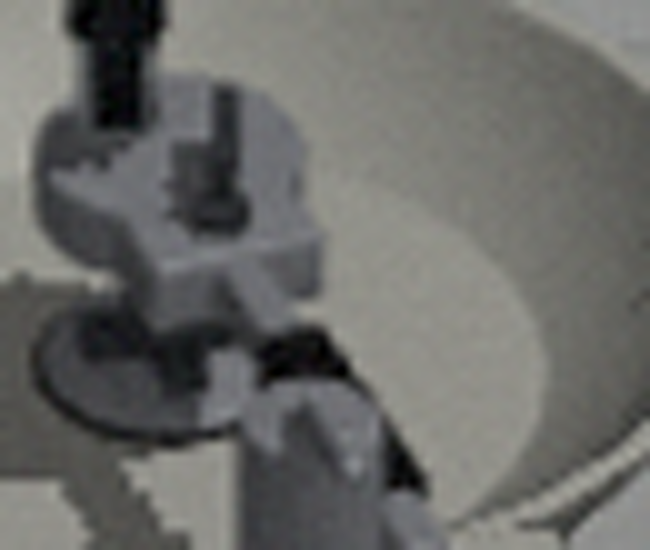

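{"api": "move_arm", "payload": {
  "increments": [
    {"tx": 0.003,"ty": -0.003,"tz": 0,"turn": 0},
    {"tx": 0.006,"ty": -0.006,"tz": 0,"turn": 0},
    {"tx": 0.006,"ty": -0.009,"tz": 0,"turn": 0},
    {"tx": 0.006,"ty": -0.011,"tz": 0,"turn": 0},
    {"tx": 0.006,"ty": -0.013,"tz": 0,"turn": 0}
  ]
}}

```text
time_s: 7.9
eef_pos: [0.5425, 0.043, 0.0959]
eef_rot: [-0.0, 0.989, -0.148, 0.0]
wrist_force: [0.4, -1.2, -0.4]
opening: -0.002
```

```bash
python3 - <<'E'
from h import *
p,d=cam("scene"); q=p[:,:,::-1]
cv2.imwrite("pics/s9.png",cv2.resize(q[200:255,280:345],None,fx=10,fy=10,interpolation=2))
o=get_obs(); print(o["eef_pos"],o["wrist_force"])
E
```

```text
[0.54236494 0.04331829 0.09567537] [ 0.14392269  0.12487387 -0.27514887]
```

View pics/s9.png

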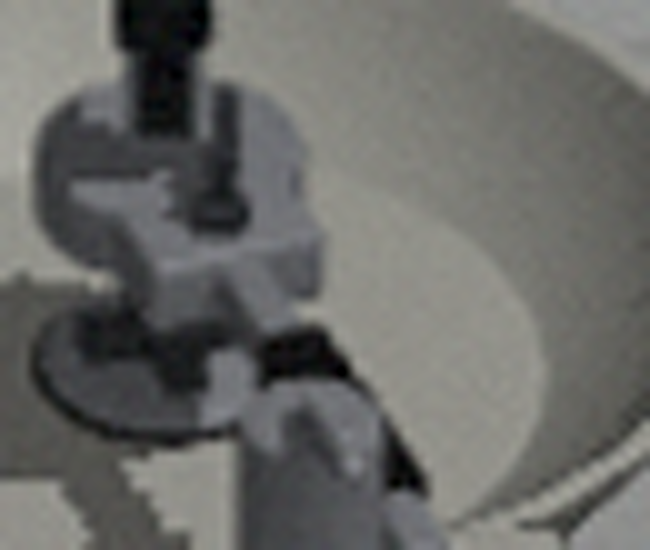

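{"api": "move_arm", "payload": {
  "increments": [
    {"tx": 0,"ty": -0.002,"tz": 0,"turn": 0},
    {"tx": 0,"ty": -0.0035,"tz": 0,"turn": 0},
    {"tx": 0,"ty": -0.005,"tz": 0,"turn": 0},
    {"tx": 0,"ty": -0.005,"tz": 0,"turn": 0}
  ]
}}

```text
time_s: 8.28
eef_pos: [0.5427, 0.0465, 0.0953]
eef_rot: [0.001, 0.989, -0.148, -0.001]
wrist_force: [-3.9, -5.8, 4.6]
opening: 0.001
```

{"api": "move_arm", "payload": {
  "increments": [
    {"tx": 0,"ty": -0.001,"tz": 0,"turn": 0},
    {"tx": 0,"ty": -0.002,"tz": 0,"turn": 0},
    {"tx": 0,"ty": -0.002,"tz": 0,"turn": 0}
  ]
}}

```text
time_s: 8.53
eef_pos: [0.5427, 0.0469, 0.0953]
eef_rot: [0.003, 0.989, -0.148, -0.001]
wrist_force: [-8.2, -12.8, 6.6]
opening: -0.004
```

```bash
python3 - <<'E'
from h import *
p,d=cam("scene"); q=p[:,:,::-1]
cv2.imwrite("pics/s10.png",cv2.resize(q[200:255,280:345],None,fx=10,fy=10,interpolation=2))
o=get_obs(); print(o["eef_pos"],o["wrist_force"])
E
```

```text
[0.54274738 0.04686921 0.09536386] [ -7.24628756 -12.28900867   6.09243765]
```

View pics/s10.png

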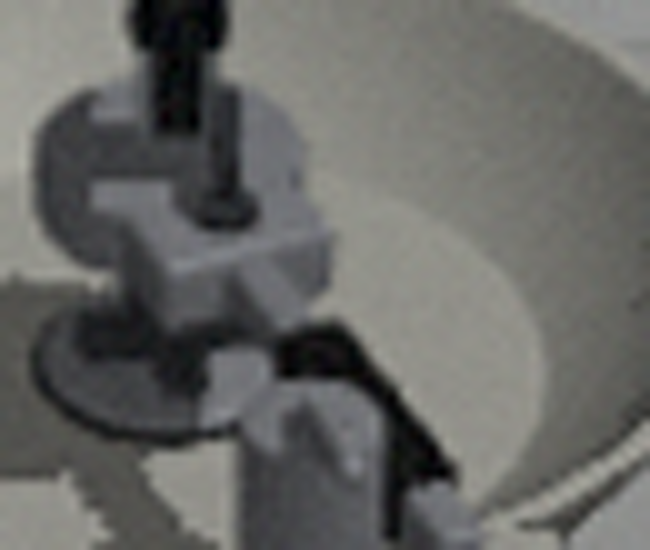

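{"api": "move_arm", "payload": {
  "increments": [
    {"tx": 0,"ty": 0.004,"tz": 0,"turn": 0},
    {"tx": 0,"ty": 0.008,"tz": 0,"turn": 0},
    {"tx": 0,"ty": 0.012,"tz": 0,"turn": 0},
    {"tx": 0,"ty": 0.012,"tz": -0.02,"turn": 0},
    {"tx": 0,"ty": 0.012,"tz": -0.04,"turn": 0},
    {"tx": 0,"ty": 0.012,"tz": -0.055,"turn": -5},
    {"tx": 0,"ty": 0.012,"tz": -0.06,"turn": -12},
    {"tx": 0,"ty": 0.012,"tz": -0.06,"turn": -18},
    {"tx": 0,"ty": 0.012,"tz": -0.06,"turn": -24},
    {"tx": 0,"ty": 0.012,"tz": -0.06,"turn": -24}
  ]
}}

```text
time_s: 9.42
eef_pos: [0.5407, 0.0381, 0.1555]
eef_rot: [-0.0, 0.998, 0.063, 0.0]
wrist_force: [-0.6, -0.2, 0.9]
opening: -0.001
```

```bash
python3 - <<'E'
from h import *
p,d=cam("scene"); q=p[:,:,::-1]
cv2.imwrite("pics/s11.png",cv2.resize(q[200:255,280:345],None,fx=10,fy=10,interpolation=2))
p,d=cam("top"); q=p[:,:,::-1]
cv2.imwrite("pics/t11.png",cv2.resize(q[130:230,235:305],None,fx=6,fy=6,interpolation=2))
o=get_obs(); print(o["eef_pos"],o["wrist_force"]); print(inc(hf(.12,.106,-.03),.155,.12),inc(hf(.12,.106,-.03),.067,.12),hf(.12,.106,-.03))
E
```

```text
[0.54050324 0.03806537 0.15518741] [0.41078491 0.22742631 0.30070379]
{'tx': np.float64(0.0949), 'ty': np.float64(0.0223), 'tz': np.float64(0.0002), 'turn': np.float64(-0.09)} {'tx': np.float64(0.0949), 'ty': np.float64(0.0223), 'tz': np.float64(0.0882), 'turn': np.float64(-0.09)} [0.63732908 0.02710523]
```

View pics/s11.png

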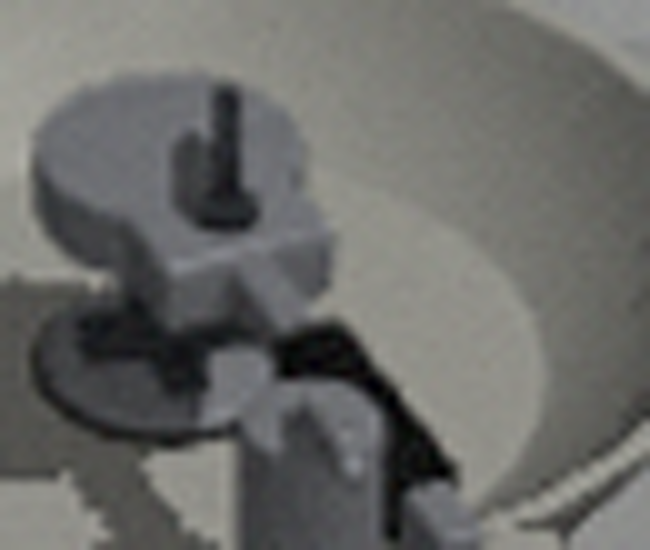

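View pics/t11.png

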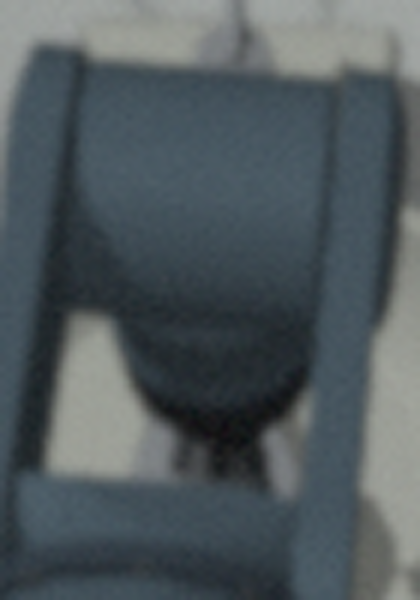

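{"api": "move_arm", "payload": {
  "increments": [
    {"tx": 0.01,"ty": 0.006,"tz": 0,"turn": 0},
    {"tx": 0.03,"ty": 0.012,"tz": 0,"turn": 0},
    {"tx": 0.05,"ty": 0.018,"tz": 0,"turn": 0},
    {"tx": 0.07,"ty": 0.022,"tz": 0,"turn": 0},
    {"tx": 0.085,"ty": 0.024,"tz": 0,"turn": 0},
    {"tx": 0.095,"ty": 0.024,"tz": 0,"turn": 0},
    {"tx": 0.095,"ty": 0.024,"tz": 0.015,"turn": 0},
    {"tx": 0.095,"ty": 0.024,"tz": 0.03,"turn": 0},
    {"tx": 0.095,"ty": 0.024,"tz": 0.045,"turn": 0},
    {"tx": 0.095,"ty": 0.024,"tz": 0.057,"turn": 0},
    {"tx": 0.095,"ty": 0.024,"tz": 0.057,"turn": 0}
  ]
}}

```text
time_s: 10.43
eef_pos: [0.6356, 0.026, 0.0948]
eef_rot: [-0.001, 0.998, 0.06, -0.003]
wrist_force: [-0.9, 0.5, -0.3]
opening: 0.0
```

```bash
python3 - <<'E'
from h import *
p,d=cam("scene"); q=p[:,:,::-1]
cv2.imwrite("pics/s12.png",cv2.resize(q[180:255,270:345],None,fx=8,fy=8,interpolation=2))
o=get_obs(); print(o["eef_pos"],o["wrist_force"])
E
```

```text
[0.63646998 0.02591996 0.09644062] [-0.18899514 -0.35965921 -0.68016743]
```

View pics/s12.png

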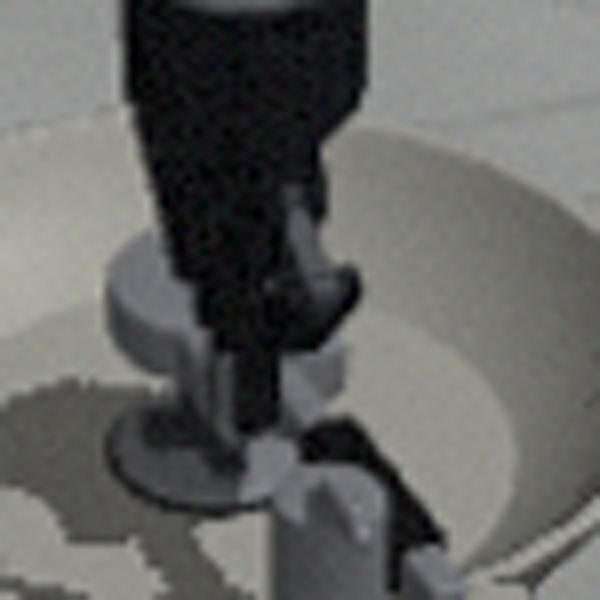

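{"api": "move_arm", "payload": {
  "increments": [
    {"tx": 0,"ty": 0,"tz": 0.01,"turn": 0},
    {"tx": 0,"ty": 0,"tz": 0.018,"turn": 0},
    {"tx": 0,"ty": 0,"tz": 0.025,"turn": 0},
    {"tx": 0,"ty": 0,"tz": 0.025,"turn": 0}
  ]
}}

```text
time_s: 10.82
eef_pos: [0.6367, 0.0259, 0.0715]
eef_rot: [-0.0, 0.998, 0.061, -0.001]
wrist_force: [-1.2, -0.7, -0.6]
opening: -0.0
```

```bash
cat >> h.py <<'E'
def arc(th0,th1,r,off,z,n,ext=True):
    o=get_obs(); 
    for k in range(1,n+1):
        th=th0+(th1-th0)*k/n; d=inc(hf(th,r,off),z,th); print({a:float(b) for a,b in d.items()},end=", ")
    print()
E
python3 - <<'E'
from h import *
o=get_obs(); print(o["eef_pos"],o["wrist_force"])
arc(.10,1.0,.106,-.024,.071,18)
E
```

```text
[0.63667944 0.02585895 0.07151337] [-1.17936341 -0.74993785 -0.55841153]
{'tx': 0.0015, 'ty': -0.0103, 'tz': 0.0005, 'turn': -1.64}, {'tx': 0.0024, 'ty': -0.0157, 'tz': 0.0005, 'turn': -4.5}, {'tx': 0.003, 'ty': -0.0211, 'tz': 0.0005, 'turn': -7.37}, {'tx': 0.0034, 'ty': -0.0265, 'tz': 0.0005, 'turn': -10.23}, {'tx': 0.0035, 'ty': -0.032, 'tz': 0.0005, 'turn': -13.1}, {'tx': 0.0034, 'ty': -0.0374, 'tz': 0.0005, 'turn': -15.96}, {'tx': 0.0029, 'ty': -0.0428, 'tz': 0.0005, 'turn': -18.83}, {'tx': 0.0022, 'ty': -0.0482, 'tz': 0.0005, 'turn': -21.69}, {'tx': 0.0012, 'ty': -0.0535, 'tz': 0.0005, 'turn': -24.55}, {'tx': -0.0, 'ty': -0.0588, 'tz': 0.0005, 'turn': -27.42}, {'tx': -0.0015, 'ty': -0.064, 'tz': 0.0005, 'turn': -30.28}, {'tx': -0.0033, 'ty': -0.0692, 'tz': 0.0005, 'turn': -33.15}, {'tx': -0.0053, 'ty': -0.0742, 'tz': 0.0005, 'turn': -36.01}, {'tx': -0.0076, 'ty': -0.0792, 'tz': 0.0005, 'turn': -38.88}, {'tx': -0.0101, 'ty': -0.084, 'tz': 0.0005, 'turn': -41.74}, {'tx': -0.0128, 'ty': -0.0887, 'tz': 0.0005, 'turn': -44.61}, {'tx': -0.0158, 'ty': -0.0932, 'tz': 0.0005, 'turn': -47.47}, {'tx': -0.019, 'ty': -0.0976, 'tz': 0.0005, 'turn': -50.34},
```

{"api": "move_arm", "payload": {
  "increments": [
    {"tx": 0.001,"ty": -0.005,"tz": 0,"turn": -1},
    {"tx": 0.0015,"ty": -0.0103,"tz": 0,"turn": -1.6},
    {"tx": 0.0024,"ty": -0.0157,"tz": 0,"turn": -4.5},
    {"tx": 0.003,"ty": -0.0211,"tz": 0,"turn": -7.4},
    {"tx": 0.0034,"ty": -0.0265,"tz": 0,"turn": -10.2},
    {"tx": 0.0035,"ty": -0.032,"tz": 0,"turn": -13.1},
    {"tx": 0.0034,"ty": -0.0374,"tz": 0,"turn": -16}
  ]
}}

```text
time_s: 11.4
eef_pos: [0.6371, 0.064, 0.074]
eef_rot: [0.0, 0.98, 0.201, 0.001]
wrist_force: [-0.5, -0.9, -0.8]
opening: -0.005
```

```bash
python3 - <<'E'
from h import *
p,d=cam("scene"); q=p[:,:,::-1]
cv2.imwrite("pics/s13.png",cv2.resize(q[180:255,270:345],None,fx=8,fy=8,interpolation=2))
o=get_obs(); print(o["eef_pos"],o["wrist_force"])
arc(.3,1.0,.106,-.022,.071,14)
E
```

```text
[0.6368212  0.06504079 0.07395116] [0.14775071 0.33471592 0.74904021]
{'tx': -0.0032, 'ty': 0.0043, 'tz': 0.003, 'turn': 3.32}, {'tx': -0.0019, 'ty': -0.001, 'tz': 0.003, 'turn': 0.45}, {'tx': -0.0009, 'ty': -0.0063, 'tz': 0.003, 'turn': -2.41}, {'tx': -0.0001, 'ty': -0.0117, 'tz': 0.003, 'turn': -5.28}, {'tx': 0.0003, 'ty': -0.0171, 'tz': 0.003, 'turn': -8.14}, {'tx': 0.0005, 'ty': -0.0225, 'tz': 0.003, 'turn': -11.01}, {'tx': 0.0005, 'ty': -0.0279, 'tz': 0.003, 'turn': -13.87}, {'tx': 0.0001, 'ty': -0.0333, 'tz': 0.003, 'turn': -16.74}, {'tx': -0.0005, 'ty': -0.0387, 'tz': 0.003, 'turn': -19.6}, {'tx': -0.0013, 'ty': -0.044, 'tz': 0.003, 'turn': -22.47}, {'tx': -0.0025, 'ty': -0.0493, 'tz': 0.003, 'turn': -25.33}, {'tx': -0.0039, 'ty': -0.0545, 'tz': 0.003, 'turn': -28.2}, {'tx': -0.0055, 'ty': -0.0597, 'tz': 0.003, 'turn': -31.06}, {'tx': -0.0075, 'ty': -0.0647, 'tz': 0.003, 'turn': -33.93},
```

View pics/s13.png

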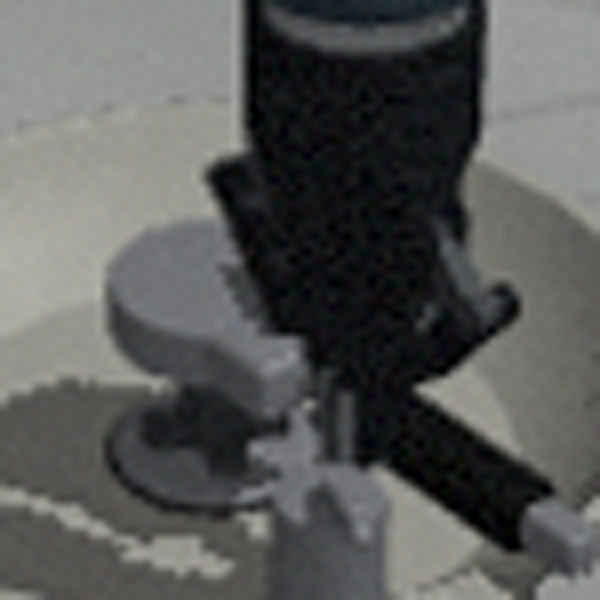

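{"api": "move_arm", "payload": {
  "increments": [
    {"tx": -0.0009,"ty": -0.0063,"tz": 0.003,"turn": -2.4},
    {"tx": -0.0001,"ty": -0.0117,"tz": 0.003,"turn": -5.3},
    {"tx": 0.0003,"ty": -0.0171,"tz": 0.003,"turn": -8.1},
    {"tx": 0.0005,"ty": -0.0225,"tz": 0.003,"turn": -11},
    {"tx": 0.0005,"ty": -0.0279,"tz": 0.003,"turn": -13.9},
    {"tx": 0.0001,"ty": -0.0333,"tz": 0.003,"turn": -16.7},
    {"tx": -0.0005,"ty": -0.0387,"tz": 0.003,"turn": -19.6},
    {"tx": -0.0013,"ty": -0.044,"tz": 0.003,"turn": -22.5},
    {"tx": -0.0025,"ty": -0.0493,"tz": 0.003,"turn": -25.3},
    {"tx": -0.0039,"ty": -0.0545,"tz": 0.003,"turn": -28.2},
    {"tx": -0.0055,"ty": -0.0597,"tz": 0.003,"turn": -31},
    {"tx": -0.0075,"ty": -0.0647,"tz": 0.003,"turn": -34}
  ]
}}

```text
time_s: 12.45
eef_pos: [0.6049, 0.1203, 0.071]
eef_rot: [0.0, 0.878, 0.478, 0.001]
wrist_force: [0.0, -0.7, 0.2]
opening: -0.0
```

```bash
python3 - <<'E'
from h import *
o=get_obs(); print(o["eef_pos"],o["wrist_force"],o["q"])
arc(1.0,1.5,.106,-.022,.071,10)
E
```

```text
[0.60485902 0.12030045 0.0709771 ] [ 0.0151232  -0.6852821   0.23313143] [ 4.20501762e-03  4.51852559e-01  1.60935199e+00 -1.56713667e-04
  1.07902427e+00 -9.92102427e-01]
{'tx': 0.0017, 'ty': -0.0065, 'tz': -0.0, 'turn': -3.07}, {'tx': 0.0023, 'ty': -0.0118, 'tz': -0.0, 'turn': -5.94}, {'tx': 0.0027, 'ty': -0.0172, 'tz': -0.0, 'turn': -8.8}, {'tx': 0.0029, 'ty': -0.0226, 'tz': -0.0, 'turn': -11.67}, {'tx': 0.0028, 'ty': -0.0281, 'tz': -0.0, 'turn': -14.53}, {'tx': 0.0024, 'ty': -0.0335, 'tz': -0.0, 'turn': -17.4}, {'tx': 0.0017, 'ty': -0.0388, 'tz': -0.0, 'turn': -20.26}, {'tx': 0.0007, 'ty': -0.0442, 'tz': -0.0, 'turn': -23.13}, {'tx': -0.0005, 'ty': -0.0494, 'tz': -0.0, 'turn': -25.99}, {'tx': -0.0019, 'ty': -0.0546, 'tz': -0.0, 'turn': -28.86},
```

{"api": "move_arm", "payload": {
  "increments": [
    {"tx": 0.0017,"ty": -0.0065,"tz": 0,"turn": -3},
    {"tx": 0.0023,"ty": -0.0118,"tz": 0,"turn": -5.9},
    {"tx": 0.0027,"ty": -0.0172,"tz": 0,"turn": -8.8},
    {"tx": 0.0029,"ty": -0.0226,"tz": 0,"turn": -11.7},
    {"tx": 0.0028,"ty": -0.0281,"tz": 0,"turn": -14.5},
    {"tx": 0.0024,"ty": -0.0335,"tz": 0,"turn": -17.4},
    {"tx": 0.0017,"ty": -0.0388,"tz": 0,"turn": -20.3},
    {"tx": 0.0007,"ty": -0.0442,"tz": 0,"turn": -23.1},
    {"tx": -0.0005,"ty": -0.0494,"tz": 0,"turn": -26},
    {"tx": -0.0019,"ty": -0.0546,"tz": 0,"turn": -28.8}
  ]
}}

```text
time_s: 13.28
eef_pos: [0.5583, 0.1483, 0.0712]
eef_rot: [0.001, 0.732, 0.681, 0.001]
wrist_force: [1.7, -1.8, -0.3]
opening: 0.006
```

```bash
python3 - <<'E'
from h import *
o=get_obs(); print(o["eef_pos"],o["wrist_force"])
for n in("scene","top"):
    p,d=cam(n); cv2.imwrite(f"pics/{n}14.png",p[:,:,::-1])
p=cv2.imread("pics/top14.png"); cv2.imwrite("pics/t14.png",cv2.resize(p[130:230,215:305],None,fx=6,fy=6,interpolation=2))
p=cv2.imread("pics/scene14.png"); cv2.imwrite("pics/s14.png",cv2.resize(p[170:270,270:370],None,fx=6,fy=6,interpolation=2))
E
```

```text
[0.55833474 0.14833311 0.07115404] [ 1.68677362 -1.78448705 -0.31040709]
```

View pics/t14.png

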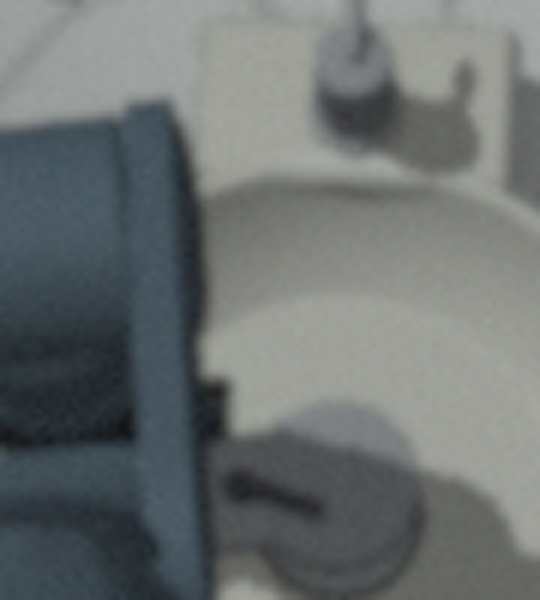

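View pics/s14.png

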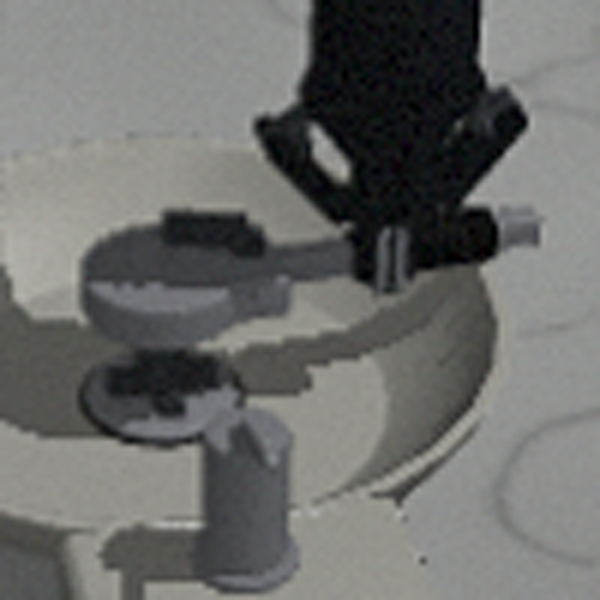

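```bash
python3 - <<'E'
from h import *
arc(1.5,1.6,.106,-.022,.071,3)
E
```

```text
{'tx': 0.0005, 'ty': -0.003, 'tz': -0.0002, 'turn': -2.05}, {'tx': 0.001, 'ty': -0.0066, 'tz': -0.0002, 'turn': -3.96}, {'tx': 0.0014, 'ty': -0.0102, 'tz': -0.0002, 'turn': -5.87},
```

{"api": "move_arm", "payload": {
  "increments": [
    {"tx": 0.0005,"ty": -0.003,"tz": 0,"turn": -2},
    {"tx": 0.001,"ty": -0.0066,"tz": 0,"turn": -4},
    {"tx": 0.0014,"ty": -0.0102,"tz": 0,"turn": -6},
    {"tx": 0.0014,"ty": -0.0102,"tz": 0,"turn": -6}
  ]
}}

```text
time_s: 13.72
eef_pos: [0.5486, 0.1504, 0.071]
eef_rot: [0.001, 0.696, 0.718, 0.001]
wrist_force: [2.1, -0.1, 0.3]
opening: 0.001
```

```bash
python3 - <<'E'
from h import *
o=get_obs(); print(o["eef_pos"],o["wrist_force"])
for x,y,z in((.106,-.04,.071),(.106,-.04,.13),(.115,.035,.13),(.115,.035,.073)): print(inc(hf(1.6,x,y),z,1.6),hf(1.6,x,y))
E
```

```text
[0.54857523 0.15037067 0.07102871] [ 2.05933243 -0.08259119  0.31579733]
{'tx': np.float64(0.0004), 'ty': np.float64(0.0168), 'tz': np.float64(0.0), 'turn': np.float64(0.07)} [0.56538779 0.15132278]
{'tx': np.float64(0.0004), 'ty': np.float64(0.0168), 'tz': np.float64(-0.059), 'turn': np.float64(0.07)} [0.56538779 0.15132278]
{'tx': np.float64(0.0095), 'ty': np.float64(-0.0582), 'tz': np.float64(-0.059), 'turn': np.float64(0.07)} [0.49015698 0.15812898]
{'tx': np.float64(0.0095), 'ty': np.float64(-0.0582), 'tz': np.float64(-0.002), 'turn': np.float64(0.07)} [0.49015698 0.15812898]
```

{"api": "move_arm", "payload": {
  "increments": [
    {"tx": 0,"ty": 0.006,"tz": 0,"turn": 0},
    {"tx": 0,"ty": 0.015,"tz": 0,"turn": 0},
    {"tx": 0,"ty": 0.017,"tz": -0.015,"turn": 0},
    {"tx": 0,"ty": 0.017,"tz": -0.03,"turn": 0},
    {"tx": 0,"ty": 0.017,"tz": -0.05,"turn": 0},
    {"tx": 0,"ty": 0.01,"tz": -0.06,"turn": 0},
    {"tx": 0.003,"ty": -0.01,"tz": -0.06,"turn": 0},
    {"tx": 0.007,"ty": -0.03,"tz": -0.06,"turn": 0},
    {"tx": 0.0095,"ty": -0.05,"tz": -0.06,"turn": 0},
    {"tx": 0.0095,"ty": -0.06,"tz": -0.06,"turn": 0},
    {"tx": 0.0095,"ty": -0.06,"tz": -0.045,"turn": 0},
    {"tx": 0.0095,"ty": -0.06,"tz": -0.03,"turn": 0},
    {"tx": 0.0095,"ty": -0.06,"tz": -0.015,"turn": 0},
    {"tx": 0.0095,"ty": -0.06,"tz": -0.003,"turn": 0},
    {"tx": 0.0095,"ty": -0.06,"tz": -0.002,"turn": 0}
  ]
}}

```text
time_s: 14.97
eef_pos: [0.4865, 0.1575, 0.0702]
eef_rot: [-0.001, 0.696, 0.718, -0.001]
wrist_force: [-0.5, -0.0, -0.0]
opening: 0.002
```

```bash
python3 - <<'E'
from h import *
o=get_obs(); print(o["eef_pos"],o["wrist_force"])
p,d=cam("scene"); cv2.imwrite("pics/s15.png",cv2.resize(p[170:270,270:370,::-1],None,fx=6,fy=6,interpolation=2))
p,d=cam("top"); cv2.imwrite("pics/t15.png",cv2.resize(p[130:230,205:305,::-1],None,fx=6,fy=6,interpolation=2))
arc(1.62,1.0,.115,.022,.072,14)
E
```

```text
[0.48648129 0.15751592 0.07017799] [-0.52112106 -0.02251258 -0.03275422]
{'tx': 0.0008, 'ty': 0.0183, 'tz': 0.0, 'turn': 1.45}, {'tx': 0.0015, 'ty': 0.0235, 'tz': 0.0, 'turn': 3.99}, {'tx': 0.002, 'ty': 0.0286, 'tz': 0.0, 'turn': 6.53}, {'tx': 0.0023, 'ty': 0.0338, 'tz': 0.0, 'turn': 9.06}, {'tx': 0.0024, 'ty': 0.039, 'tz': 0.0, 'turn': 11.6}, {'tx': 0.0022, 'ty': 0.0442, 'tz': 0.0, 'turn': 14.14}, {'tx': 0.0018, 'ty': 0.0493, 'tz': 0.0, 'turn': 16.68}, {'tx': 0.0011, 'ty': 0.0545, 'tz': 0.0, 'turn': 19.21}, {'tx': 0.0003, 'ty': 0.0596, 'tz': 0.0, 'turn': 21.75}, {'tx': -0.0008, 'ty': 0.0647, 'tz': 0.0, 'turn': 24.29}, {'tx': -0.0022, 'ty': 0.0697, 'tz': 0.0, 'turn': 26.83}, {'tx': -0.0037, 'ty': 0.0746, 'tz': 0.0, 'turn': 29.36}, {'tx': -0.0055, 'ty': 0.0795, 'tz': 0.0, 'turn': 31.9}, {'tx': -0.0074, 'ty': 0.0843, 'tz': 0.0, 'turn': 34.44},
```

View pics/s15.png

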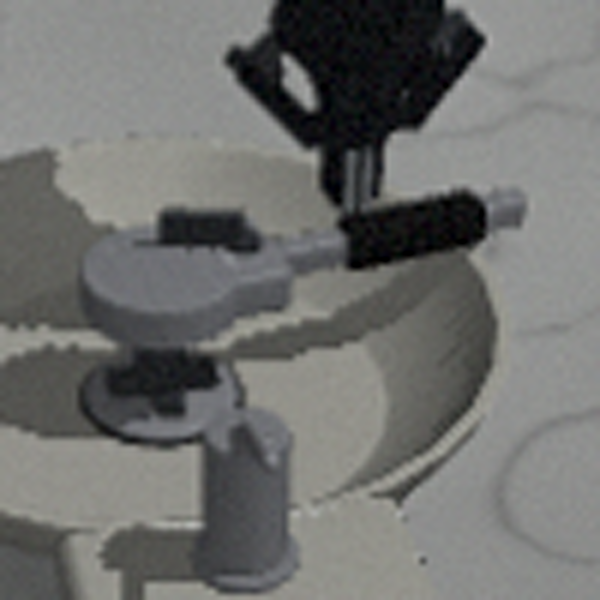

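View pics/t15.png

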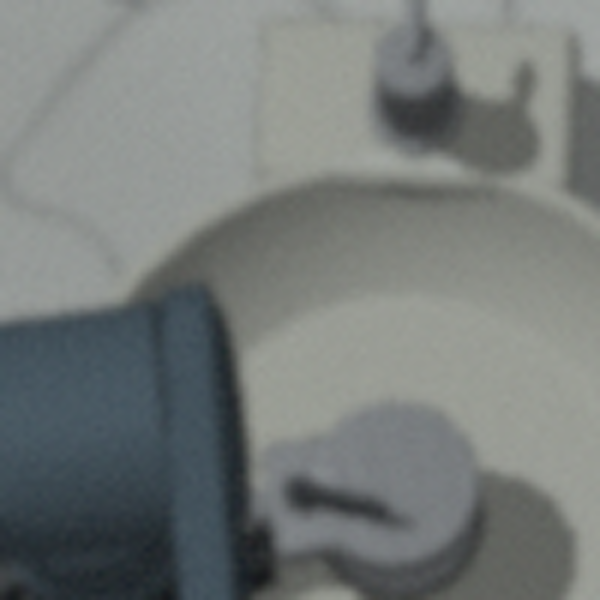

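{"api": "move_arm", "payload": {
  "increments": [
    {"tx": 0,"ty": 0.008,"tz": 0,"turn": 0},
    {"tx": 0.0005,"ty": 0.014,"tz": 0,"turn": 1},
    {"tx": 0.001,"ty": 0.0183,"tz": 0,"turn": 1.5},
    {"tx": 0.0015,"ty": 0.0235,"tz": 0,"turn": 4},
    {"tx": 0.002,"ty": 0.0286,"tz": 0,"turn": 6.5},
    {"tx": 0.0023,"ty": 0.0338,"tz": 0,"turn": 9}
  ]
}}

```text
time_s: 15.57
eef_pos: [0.5221, 0.1614, 0.0729]
eef_rot: [0.0, 0.751, 0.66, 0.0]
wrist_force: [-0.1, -0.2, 0.5]
opening: -0.0
```

```bash
cat >> h.py <<'E'
def st():
    o=get_obs(); p=o["eef_pos"][:2]-Hh; f=o["wrist_force"]; Rm=q2R(o["eef_rot"]); yaw=np.arctan2(Rm[1,0],Rm[0,0])
    T=-(p[0]*f[1]-p[1]*f[0]); r=np.hypot(*p); th=np.arctan2(p[1],p[0])-np.arcsin(.022/r)
    print("p",o["eef_pos"].round(4),"F",f.round(2),"M on handle cw",(-T).round(3),"r",r.round(4),"th",th.round(3),"h",round(th-.065,3),"yaw",yaw.round(3),"t",o["time_s"])
E
python3 - <<'E'
from h import *
st(); arc(1.44,1.2,.115,.022,.071,6)
E
```

```text
p [0.5221 0.1614 0.0729] F [-0.07 -0.19  0.52] M on handle cw 0.01 r 0.1174 th 1.436 h 1.371 yaw 1.442 t 15.5667
{'tx': 0.0004, 'ty': 0.0042, 'tz': 0.0019, 'turn': 2.39}, {'tx': 0.001, 'ty': 0.0088, 'tz': 0.0019, 'turn': 4.69}, {'tx': 0.0014, 'ty': 0.0135, 'tz': 0.0019, 'turn': 6.98}, {'tx': 0.0016, 'ty': 0.0182, 'tz': 0.0019, 'turn': 9.27}, {'tx': 0.0017, 'ty': 0.0229, 'tz': 0.0019, 'turn': 11.56}, {'tx': 0.0015, 'ty': 0.0276, 'tz': 0.0019, 'turn': 13.85},
```

{"api": "move_arm", "payload": {
  "increments": [
    {"tx": 0.0004,"ty": 0.0042,"tz": 0.001,"turn": 2.4},
    {"tx": 0.001,"ty": 0.0088,"tz": 0.002,"turn": 4.7},
    {"tx": 0.0014,"ty": 0.0135,"tz": 0.002,"turn": 7},
    {"tx": 0.0016,"ty": 0.0182,"tz": 0.002,"turn": 9.3}
  ]
}}

```text
time_s: 15.9
eef_pos: [0.5403, 0.1607, 0.0708]
eef_rot: [0.0, 0.802, 0.597, 0.0]
wrist_force: [-1.3, 0.3, 0.1]
opening: 0.002
```

```bash
python3 - <<'E'
from h import *
st(); arc(1.28,1.04,.115,.022,.071,6)
E
```

```text
p [0.5403 0.1607 0.0708] F [-1.34  0.32  0.1 ] M on handle cw 0.16 r 0.1171 th 1.281 h 1.216 yaw 1.28 t 15.9
{'tx': 0.0008, 'ty': 0.0047, 'tz': -0.0002, 'turn': 2.27}, {'tx': 0.0014, 'ty': 0.0093, 'tz': -0.0002, 'turn': 4.56}, {'tx': 0.0018, 'ty': 0.014, 'tz': -0.0002, 'turn': 6.86}, {'tx': 0.002, 'ty': 0.0187, 'tz': -0.0002, 'turn': 9.15}, {'tx': 0.0021, 'ty': 0.0233, 'tz': -0.0002, 'turn': 11.44}, {'tx': 0.0019, 'ty': 0.028, 'tz': -0.0002, 'turn': 13.73},
```

{"api": "move_arm", "payload": {
  "increments": [
    {"tx": 0.0008,"ty": 0.0047,"tz": 0,"turn": 2.3},
    {"tx": 0.0014,"ty": 0.0093,"tz": 0,"turn": 4.6},
    {"tx": 0.0018,"ty": 0.014,"tz": 0,"turn": 6.9},
    {"tx": 0.002,"ty": 0.0187,"tz": 0,"turn": 9.2}
  ]
}}

```text
time_s: 16.23
eef_pos: [0.5588, 0.1574, 0.0709]
eef_rot: [-0.0, 0.847, 0.531, 0.001]
wrist_force: [-1.8, 2.5, 1.3]
opening: 0.003
```

```bash
python3 - <<'E'
from h import *
st(); arc(1.12,.88,.115,.022,.071,6)
E
```

```text
p [0.5588 0.1574 0.0709] F [-1.77  2.46  1.27] M on handle cw 0.276 r 0.1172 th 1.121 h 1.056 yaw 1.119 t 16.2333
{'tx': 0.0007, 'ty': 0.0047, 'tz': -0.0001, 'turn': 2.24}, {'tx': 0.0013, 'ty': 0.0093, 'tz': -0.0001, 'turn': 4.54}, {'tx': 0.0017, 'ty': 0.014, 'tz': -0.0001, 'turn': 6.83}, {'tx': 0.0019, 'ty': 0.0187, 'tz': -0.0001, 'turn': 9.12}, {'tx': 0.002, 'ty': 0.0233, 'tz': -0.0001, 'turn': 11.41}, {'tx': 0.0018, 'ty': 0.028, 'tz': -0.0001, 'turn': 13.7},
```

{"api": "move_arm", "payload": {
  "increments": [
    {"tx": 0.0007,"ty": 0.0047,"tz": 0,"turn": 2.3},
    {"tx": 0.0013,"ty": 0.0093,"tz": 0,"turn": 4.6},
    {"tx": 0.0017,"ty": 0.014,"tz": 0,"turn": 6.9}
  ]
}}

```text
time_s: 16.48
eef_pos: [0.5717, 0.1535, 0.0708]
eef_rot: [-0.001, 0.878, 0.479, 0.0]
wrist_force: [-1.1, 4.3, 0.6]
opening: 0.006
```

```bash
python3 - <<'E'
from h import *
st(); arc(1.00,.76,.115,.022,.071,6)
E
```

```text
p [0.5717 0.1535 0.0708] F [-1.11  4.27  0.58] M on handle cw 0.306 r 0.1176 th 1.006 h 0.941 yaw 0.999 t 16.4833
{'tx': 0.0004, 'ty': 0.0053, 'tz': -0.0002, 'turn': 2.22}, {'tx': 0.001, 'ty': 0.0099, 'tz': -0.0002, 'turn': 4.51}, {'tx': 0.0015, 'ty': 0.0146, 'tz': -0.0002, 'turn': 6.81}, {'tx': 0.0017, 'ty': 0.0193, 'tz': -0.0002, 'turn': 9.1}, {'tx': 0.0017, 'ty': 0.024, 'tz': -0.0002, 'turn': 11.39}, {'tx': 0.0016, 'ty': 0.0287, 'tz': -0.0002, 'turn': 13.68},
```

{"api": "move_arm", "payload": {
  "increments": [
    {"tx": 0.0004,"ty": 0.0053,"tz": 0,"turn": 2.3},
    {"tx": 0.001,"ty": 0.0099,"tz": 0,"turn": 4.6},
    {"tx": 0.0013,"ty": 0.0135,"tz": 0,"turn": 6.3}
  ]
}}

```text
time_s: 16.73
eef_pos: [0.584, 0.1475, 0.0708]
eef_rot: [-0.001, 0.903, 0.43, 0.001]
wrist_force: [-1.7, 5.2, 0.5]
opening: 0.001
```

```bash
python3 - <<'E'
from h import *
st(); arc(.89,.65,.115,.022,.071,6)
E
```

```text
p [0.584  0.1475 0.0708] F [-1.66  5.18  0.54] M on handle cw 0.459 r 0.1172 th 0.889 h 0.824 yaw 0.889 t 16.7333
{'tx': 0.0006, 'ty': 0.0045, 'tz': -0.0002, 'turn': 2.22}, {'tx': 0.0012, 'ty': 0.0091, 'tz': -0.0002, 'turn': 4.51}, {'tx': 0.0016, 'ty': 0.0138, 'tz': -0.0002, 'turn': 6.81}, {'tx': 0.0019, 'ty': 0.0185, 'tz': -0.0002, 'turn': 9.1}, {'tx': 0.0019, 'ty': 0.0232, 'tz': -0.0002, 'turn': 11.39}, {'tx': 0.0018, 'ty': 0.0278, 'tz': -0.0002, 'turn': 13.68},
```

{"api": "move_arm", "payload": {
  "increments": [
    {"tx": 0.0006,"ty": 0.0045,"tz": 0,"turn": 2.2},
    {"tx": 0.0012,"ty": 0.009,"tz": 0,"turn": 4.5},
    {"tx": 0.0012,"ty": 0.009,"tz": 0,"turn": 4.5}
  ]
}}

```text
time_s: 16.98
eef_pos: [0.5917, 0.1434, 0.0708]
eef_rot: [-0.001, 0.919, 0.394, 0.001]
wrist_force: [-2.8, 7.2, 1.5]
opening: 0.0
```

```bash
python3 - <<'E'
from h import *
st(); arc(.81,.57,.115,.022,.071,6)
E
```

```text
p [0.5917 0.1434 0.0708] F [-2.81  7.2   1.51] M on handle cw 0.733 r 0.1176 th 0.815 h 0.75 yaw 0.81 t 16.9833
{'tx': 0.0004, 'ty': 0.0052, 'tz': -0.0002, 'turn': 2.29}, {'tx': 0.001, 'ty': 0.0099, 'tz': -0.0002, 'turn': 4.58}, {'tx': 0.0014, 'ty': 0.0145, 'tz': -0.0002, 'turn': 6.87}, {'tx': 0.0016, 'ty': 0.0192, 'tz': -0.0002, 'turn': 9.17}, {'tx': 0.0017, 'ty': 0.0239, 'tz': -0.0002, 'turn': 11.46}, {'tx': 0.0015, 'ty': 0.0286, 'tz': -0.0002, 'turn': 13.75},
```

{"api": "move_arm", "payload": {
  "increments": [
    {"tx": 0.0004,"ty": 0.0045,"tz": 0,"turn": 2.2},
    {"tx": 0.001,"ty": 0.009,"tz": 0,"turn": 4.4},
    {"tx": 0.001,"ty": 0.009,"tz": 0,"turn": 4.4}
  ]
}}

```text
time_s: 17.23
eef_pos: [0.5985, 0.139, 0.0708]
eef_rot: [-0.002, 0.933, 0.359, 0.001]
wrist_force: [-2.8, 11.0, 2.0]
opening: -0.002
```

```bash
python3 - <<'E'
from h import *
st();  o=get_obs(); print(o["torque"]); arc(.74,.66,.115,.022,.071,4)
E
```

```text
p [0.5985 0.139  0.0708] F [-2.83 11.05  2.01] M on handle cw 1.042 r 0.1178 th 0.746 h 0.681 yaw 0.734 t 17.2333
[1.80840773 0.38645322 0.07409612]
{'tx': -0.0002, 'ty': 0.0031, 'tz': -0.0002, 'turn': 0.78}, {'tx': 0.0002, 'ty': 0.0054, 'tz': -0.0002, 'turn': 1.92}, {'tx': 0.0005, 'ty': 0.0077, 'tz': -0.0002, 'turn': 3.07}, {'tx': 0.0008, 'ty': 0.01, 'tz': -0.0002, 'turn': 4.21},
```

{"api": "move_arm", "payload": {
  "increments": [
    {"tx": 0,"ty": 0.0005,"tz": 0,"turn": 0.2},
    {"tx": 0,"ty": 0.001,"tz": 0,"turn": 0.4},
    {"tx": 0,"ty": 0.001,"tz": 0,"turn": 0.4},
    {"tx": 0,"ty": 0.001,"tz": 0,"turn": 0.4}
  ]
}}

```text
time_s: 17.57
eef_pos: [0.5987, 0.1389, 0.0708]
eef_rot: [-0.002, 0.934, 0.357, 0.001]
wrist_force: [-2.5, 12.7, 1.1]
opening: 0.002
```

```bash
python3 - <<'E'
from h import *
st()
E
```

```text
p [0.5987 0.1389 0.0708] F [-2.52 12.73  1.05] M on handle cw 1.132 r 0.1178 th 0.745 h 0.68 yaw 0.729 t 17.5667
```

{"api": "move_arm", "payload": {
  "increments": [
    {"tx": 0,"ty": 0,"tz": 0,"turn": 0},
    {"tx": 0,"ty": 0,"tz": 0,"turn": 0},
    {"tx": 0,"ty": 0,"tz": 0,"turn": 0},
    {"tx": 0,"ty": 0,"tz": 0,"turn": 0},
    {"tx": 0,"ty": 0,"tz": 0,"turn": 0}
  ]
}}

```text
time_s: 17.98
eef_pos: [0.5987, 0.1388, 0.0708]
eef_rot: [-0.002, 0.934, 0.357, 0.001]
wrist_force: [-2.3, 11.7, 2.3]
opening: -0.003
```

```bash
python3 - <<'E'
from h import *
st(); p,d=cam("scene"); cv2.imwrite("pics/s20.png",cv2.resize(p[170:270,270:370,::-1],None,fx=6,fy=6,interpolation=2))
E
```

```text
p [0.5987 0.1388 0.0708] F [-2.29 11.73  2.32] M on handle cw 1.04 r 0.1178 th 0.745 h 0.68 yaw 0.729 t 17.9833
```

View pics/s20.png

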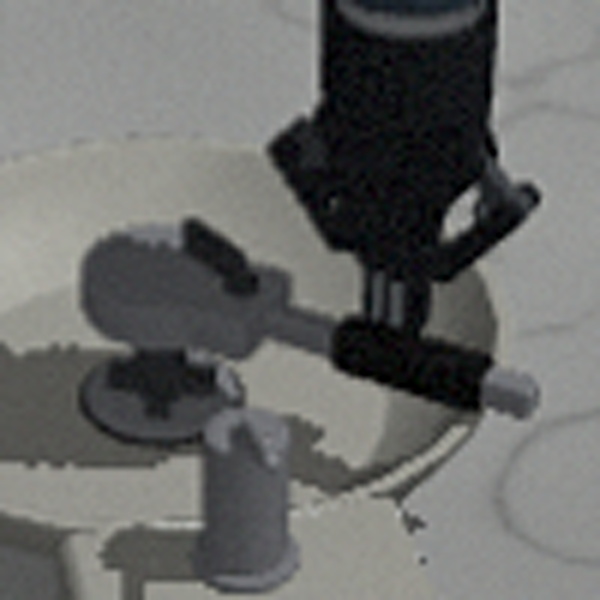

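{"api": "move_arm", "payload": {
  "increments": [
    {"tx": 0,"ty": -0.003,"tz": 0,"turn": 0},
    {"tx": 0,"ty": -0.006,"tz": 0,"turn": 0},
    {"tx": 0,"ty": -0.009,"tz": 0,"turn": 0},
    {"tx": 0,"ty": -0.012,"tz": 0,"turn": 0},
    {"tx": 0,"ty": -0.016,"tz": 0,"turn": 0},
    {"tx": 0,"ty": -0.02,"tz": 0,"turn": 0},
    {"tx": 0,"ty": -0.024,"tz": 0,"turn": 0},
    {"tx": 0,"ty": -0.026,"tz": -0.015,"turn": 0},
    {"tx": 0,"ty": -0.026,"tz": -0.04,"turn": 0},
    {"tx": 0,"ty": -0.026,"tz": -0.07,"turn": 0},
    {"tx": 0,"ty": -0.05,"tz": -0.1,"turn": 0},
    {"tx": 0,"ty": -0.08,"tz": -0.13,"turn": 0},
    {"tx": 0,"ty": -0.11,"tz": -0.13,"turn": 0},
    {"tx": 0,"ty": -0.14,"tz": -0.13,"turn": 0},
    {"tx": 0,"ty": -0.14,"tz": -0.13,"turn": 0},
    {"tx": 0,"ty": -0.14,"tz": -0.13,"turn": 0}
  ]
}}

```text
time_s: 19.37
eef_pos: [0.5052, 0.2408, 0.2009]
eef_rot: [0.0, 0.934, 0.358, 0.001]
wrist_force: [0.2, -0.1, 1.1]
opening: -0.0
```

```bash
python3 - <<'E'
from h import *
st(); p,d=cam("scene"); cv2.imwrite("pics/s21.png",cv2.resize(p[170:270,270:370,::-1],None,fx=6,fy=6,interpolation=2))
cv2.imwrite("pics/s21f.png",p[:,:,::-1])
p,d=cam("top"); cv2.imwrite("pics/t21.png",p[:,:,::-1])
p,d=cam("scene"); cv2.imwrite("pics/s21b.png",p[:,:,::-1])
E
```

```text
p [0.5052 0.2408 0.2009] F [ 0.22 -0.13  1.06] M on handle cw -0.04 r 0.198 th 1.577 h 1.512 yaw 0.731 t 19.3667
```

View pics/s21.png

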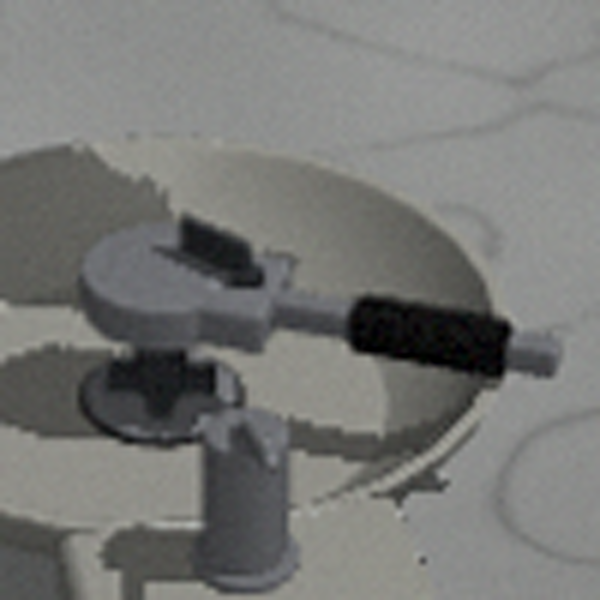

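View pics/t21.png

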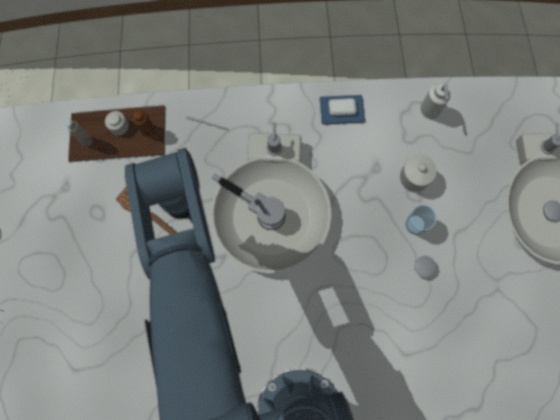

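```bash
python3 - <<'E'
from h import *
a=cv2.imread("pics/s21f.png").astype(int);b=cv2.imread("pics/s21b.png").astype(int)
d=abs(a-b)[190:250,270:370]; print("diff",d.mean(),d.max())
p,_=cam("top"); cv2.imwrite("pics/t22.png",cv2.resize(p[150:240,200:300,::-1],None,fx=6,fy=6,interpolation=2))
a=cv2.imread("pics/top0.png").astype(int); b=p[:,:,::-1].astype(int)
for n,s in(("right things",(slice(140,290),slice(395,450))),("brush",(slice(180,215),slice(110,135)))): print(n,abs(a-b)[s].mean(),abs(a-b)[s].max())
E
```

```text
diff 2.8119444444444444 58
right things 16.923434343434344 26
brush 20.04 80
```

View pics/t22.png

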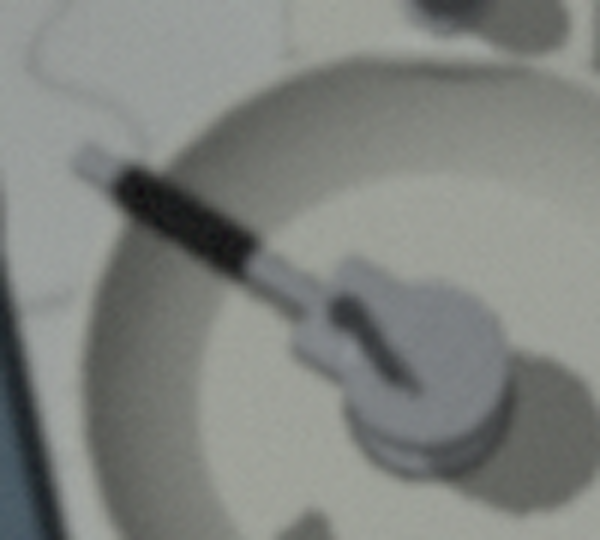

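```bash
python3 - <<'E'
from h import *
def w(u,v,z): return px2z("top",200+u/6,150+v/6,z)[:2]
d=w(345,303,.1075)-w(414,390,.1075); g=w(187,222,.0885)-w(428,361,.088)
print("lever",np.arctan2(d[1],d[0]),"handle",np.arctan2(g[1],g[0]),np.hypot(*g))
fs=[cam("scene")[0].astype(int) for _ in range(2)]
b=cv2.imread("pics/s21b.png")[:,:,::-1].astype(int)
for a,c in((fs[0],fs[1]),(b,fs[1])):
    D=abs(a-c)[190:250,270:370].max(2); print(D.mean(),D.max(),np.argwhere(D>25)[:8]+[190,270])
E
```

```text
lever 0.6061215245219913 handle 0.9813265293243362 0.12594831728636444
3.686166666666667 48 [[221 272]
 [226 350]]
3.7771666666666666 62 [[196 285]
 [199 290]
 [200 293]
 [206 297]
 [221 270]
 [221 272]
 [221 273]
 [221 277]]
```

```bash
python3 - <<'E'
from h import *
print(workorder.hand_in()); o=get_obs(); print(o["time_s"],o["wrist_force"])
E
```

```text
the job is handed in; nothing more can be done
None
the job is handed in; nothing more can be done
```

The thumb lever is flipped to tighten, the handle was swung back, and the drain fitting is tightened. I let go and handed in at about 20 s, with no verdict shown.

- **Lever:** My last picture puts it at about +0.38 rad. The first pushes at its free end went wrong. The force reached 27 N and drove the handle clockwise to the mixer post. I then re-aimed and pushed it to its stop with about 15 N.
- **Swing back:** The handle free-wheeled to about 1.5 rad from the post, with 2–3 N on the tool wherever I read it.
- **Tightening:** Wrist force times distance from the axis gave a springy climb from 0.3 to about 1.1 N m. I held it between about 1.0 and 1.2 N m for 0.75 s. The highest reading was under 1.5 N m, allowing for roughly 7% uncertainty in where the finger touched.
- **After letting go:** The handle sprang back about 0.24 rad, to 0.92 rad from the post. It was still in successive pictures, and the arm stood clear.

**Not confirmed:**
- I could not measure the force left on the seal or the drain angle. I judged both from the feel of the push.
- Early in the flip, while the key was still set to loosen, the handle drifted about 0.1 rad anticlockwise. I had no direct check that the drain stayed still then.
- The bystanders look unmoved in the last top view, though the arm hid part of the hairbrush. A pixel comparison with the first picture was inconclusive: it differed overall, probably from the lighting.

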